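# Latch the filter box lid tight

## Task

Close the filter box's toggle latch: take the orange tab of the wire loop, hook the loop's cross bar under the lip of the keeper on the lid, then press the lever down over centre until it is home and the lid is pulled tight. Bed the lever on its rest by pressing firmly (about 10 N) for half a second, but never press on it harder than 20 N, and do not disturb the cap on the box or the spool and sanding block beside it.

Things in the scene. Friction and masses are not known exactly. Their poses are not given: they have to be found in the camera images.
- case: Grey filter box, fast on the desk, top at z 100 mm. Origin under it at desk level; x points from the lid (front, robot side) to the back, y left, z up. Walls at x -80 to +90, y -65 to +65. The latch lies along x at y = 0: keeper on the lid in front, lever behind; lever pivot axis along y at x = -15, z = 116
- lid (a joint): Aluminium front lid, 16 mm thick, hinged at its foot (axis along y at x = -85, z = 8 in the case frame). Rad, greater = more open: 0.05 = pushed 5 mm proud by its stiff springy gasket (start); about 0 = pulled tight, below 0.03 counts as tight. How far it comes in depends on how the keeper is set
- lever (a joint): Lever, rad: 0 = nominally closed, lying back to +x; 1.57 upright; opens to 1.75. Stays where left (friction 0.04 N m). Black bar 18 mm wide, 9 thick, reaching 82 mm from its pivot; upper face 7 mm above the pivot at 0. Needs up to 8 N; past dead centre (about 0.25) it pulls itself home onto a rubber rest screw set by hand: home is anywhere from -0.07 to 0.06, not known beforehand
- lever_pad (a point): Point to press: on the upper face of the lever, 65 mm out from its pivot axis, on the middle line. At lever angle 1.57 this face looks to the front (-x of the case)
- bail_bar (a point): Middle of the cross bar (along y, 5 mm thick, 25 long) of the steel wire loop, 93 mm from the loop's pivot. That pivot sits on the lever, 20 mm from the lever's pivot, 15 degrees below the lever's line when closed: a raised lever gives slack, and pulling the loop to the front raises the lever further, to its stop. The loop turns with light friction and stays where left
- tab_top (a point): Top centre of the orange finger tab at the loop's front end, 12 (x) x 10 (y) x 32 mm tall. It is centred 11 mm in front of the cross bar; top 29.5 mm above the bar's middle, foot 2.5 mm below. Grip it across y near its top; it moves rigidly with the bar. Site axes turn with the loop; they are parallel to the case's when latched
- keeper_seat (a point): On the lid: nominal place of the cross bar's middle when hooked, axes as the lid's. Keeper 16 mm wide (y): ledge top 3.5 mm below; post face 2.5 mm behind; lip overhangs the post face by 4 mm, 3.5 to 7 mm above. The bar comes down in front of the lip (middle 4 mm or more in front of the seat), then back under it. Set by hand: the real keeper is up to 1.8 mm in front or behind, unmeasured
- glue_cap: White cap, 21 mm diameter, 14 mm high, standing on the box top beside the lever's end; leave it
- solder_spool: Blue solder spool, 51 mm diameter, 36 mm high, on the desk left of the box; leave it
- sand_block: Brown sanding block, 28 x 66 x 18 mm, on the desk right of the box; leave it

How it is judged:
By the outcome, as a careful person would: the job done as asked, in the order asked, and still so for the second after the job is handed in, with the robot touching nothing.
It also fails if it takes over 51 s, if anything falls off the work surface, if the arm or the gripper's body presses on something with over 40 N, if the wrist force passes 120 N, or if a joint passes its speed limit or range.

## Robot

A 6-joint arm with a two-finger parallel gripper is mounted at the origin on a cart in front of the work surface, level with it; the furniture and walls round the work are solid. World frame = base frame: x ahead of the robot, y to its left, z up, the work surface at z = 0. Lengths are in m, angles in rad, forces in N, time in s.
With the tool pointing down it reaches from about 0.325 to 0.875 m from the base axis. Payload 4.4 kg.
Tool frame: the origin (TCP) lies midway between the tips of the shut fingers; the grasp point (between the pads) lies 19 mm behind it (arm.grasp_offset is the distance from the TCP to the grasp point, in m); x points along the fingers, y is the direction in which the jaws open and shut, and the axes are right-handed (so a half turn about x gives the same grasp; the last joint's range is limited). The gripper opens to 85 mm and grips with 20 to 120 N. Pads are 22 mm wide; open, the fingers measure 114 mm over their backs; the gripper's body (76 mm by 85 mm) begins 54 mm behind the grasp point. The pads swing forward as they close: fully open they stand 13 mm farther back than shut.
Start: joints at [1.038, 0.207, 1.542, -0, 1.393, -0.15], TCP at [0.215, 0.533, 0.231] pointing down, gripper open.
Joint ranges: [-2.73, 2.73], [-0.86, 2.22], [0.23, 2.46], [-1.11, 4.25], [0.08, 2.63], [-2.82, 2.82]. Speed limits (rad/s): [2.79, 2.79, 3.14, 3.14, 3.14, 3.14].

## Interface

Orientations are given as a unit quaternion [w, x, y, z].
In Python, from workcell import arm gives the robot as it stands.
- The arm moves only by the tool jog_arm, never from a script. Its argument "series" is a list of rows, each a list of 3 entries, a list of its own where there are three numbers: the shift along the tool's x, y, z in m, then the turn, a rotation vector about the tool's x, y, z in rad, then the opening in per cent of the stroke, from 0 (shut) to 100 (fully open). In form: [[[dx, dy, dz], [ax, ay, az], hand], ...]. A call has 1 to 10 rows; each row is the pose to reach, as a shift and turn from the pose measured when the call began, along the tool's axes at that moment; what a row does not reach only later rows make up. A row lasts 1/10 s, in which the tool goes at most 50 mm and 8.59 degrees, less where a joint would pass 70% of its speed; a pose out of reach is approached as far as the arm can. A call with a gripper value outside its range is refused whole. The fingers move at their own pace and stop on an object; the grip force is fixed at half the most. Time passes only in rows, so rows that repeat a pose let the fingers close. It gives the time, the measured TCP pose, the force and the opening at its end, in the units of the state.
- arm.get_obs(): the state, without advancing time (a new reading comes with each control period).
- arm.read_camera(name): name is "side" or "top"; returns (picture, depth): 420x560x3 uint8, blue, green, red; 420x560 float32, m along the optical axis (not along the pixel's ray), 0 where there is no reading.
- arm.camera_params(name): a dict with "intrinsics" (3x3 intrinsics, pixels), "R" (3x3) and "t" (3): a world point X has camera coordinates R X + t. Camera axes: x right, y down, z forward; pixel columns grow to the right and rows downward; lengths in m; the calibration is good to about 2 mm. A picture is of the moment at which its call begins. camera_params takes no time and is no camera call.
- arm.close_job(): hands the job in, once; it reports no verdict.
The state is a dict: "clock": time; "qpos": joint angles; "dq": joint speeds; "effort": joint torques, N m; "position": TCP position; "tcp_rot": TCP orientation; "contact_force": force on the tool from outside, world axes, zero at the start; "wrist_torque": the same for the moment, N m; "finger_gap": opening from 0.0 (shut) to 1.0 (fully open).
Only numpy, scipy, OpenCV 4.12 (cv2) and the standard library are available. Lean on these libraries where they do the work, as an engineer would, in place of code of your own. Each camera call takes 0.05 s, during which the arm holds its last target.

## Working session

There is one attempt and no reset: what is moved stays moved. The work goes in short steps, Python scripts to look and compute and a tool call to move; the robot and the scene stay as the last step left them, time stands still between calls to the robot, and variables do not carry over. Pictures are saved under pics/ and viewed, and the job is handed in when it is done.

Besides the shell and the picture viewer there is one more tool, called as a command line: name --argument value ..., lists and objects as JSON in quotes. jog_arm: Moves the arm, as the interface text tells. Its arguments: {"type":"object","properties":{"series":{"type":"array","items":{"type":"array"}}},"required":["series"]}

```bash
ls; mkdir -p pics
python3 - <<'E'
from workcell import arm
import cv2,numpy as np
np.set_printoptions(precision=4,suppress=True)
o=arm.get_obs();print(o)
for n in("side","top"):
    p,d=arm.read_camera(n);cv2.imwrite(f"pics/{n}0.png",p);np.save(f"pics/{n}0.npy",d)
    print(n,arm.camera_params(n))
print(arm.grasp_offset)
E
```

```text
pics
{'clock': 0.0, 'qpos': array([ 1.0375,  0.2074,  1.543 , -0.    ,  1.3935, -0.1505]), 'dq': array([-0.0009,  0.0005, -0.001 , -0.0002,  0.0014, -0.0027]), 'effort': array([  0.0003, -38.305 , -29.159 ,  -0.0002,   0.011 ,   0.    ]), 'position': array([0.2144, 0.5327, 0.2301]), 'tcp_rot': array([ 0.6939,  0.1337,  0.6945, -0.1353]), 'contact_force': array([ 0.3911, -0.8834, -0.245 ]), 'wrist_torque': array([ 0.0181, -0.0009, -0.0193]), 'finger_gap': 1.000116166898473}
side {'intrinsics': array([[479.6554,   0.    , 279.333 ],
       [  0.    , 479.6554, 213.3983],
       [  0.    ,   0.    ,   1.    ]]), 'R': array([[ 0.9549, -0.2966,  0.0107],
       [-0.1452, -0.4982, -0.8548],
       [ 0.2589,  0.8148, -0.5188]]), 't': array([-0.5297,  0.1847,  0.7302])}
top {'intrinsics': array([[420.1101,   0.    , 278.9645],
       [  0.    , 420.1101, 209.3652],
       [  0.    ,   0.    ,   1.    ]]), 'R': array([[-0.0214, -0.9997, -0.0076],
       [-0.9952,  0.022 , -0.0953],
       [ 0.0954,  0.0055, -0.9954]]), 't': array([0.0462, 0.5632, 0.8937])}
0.0187
```

View pics/side0.png

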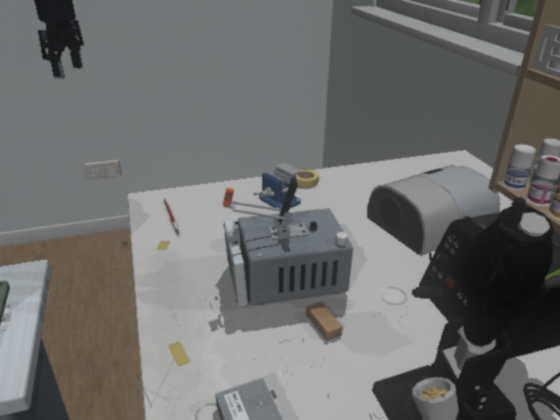

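View pics/top0.png

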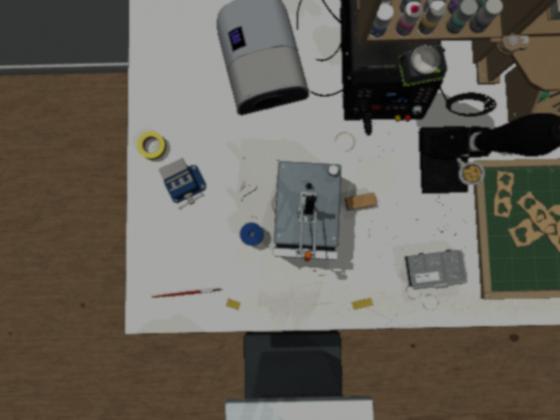

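Side: box around (290,255), lever standing near (288,200), orange tab (228,197), cap (341,239). Top: box around (308,205), tab (308,256), cap (333,170), spool (252,234), block (361,202). I'll enlarge both.

Run:
```python
import cv2
p=cv2.imread("pics/side0.png");cv2.imwrite("pics/s1.png",cv2.resize(p[160:340,200:380],None,fx=3.3,fy=3.3,interpolation=cv2.INTER_CUBIC))
p=cv2.imread("pics/top0.png");cv2.imwrite("pics/t1.png",cv2.resize(p[150:270,235:385],None,fx=5,fy=5,interpolation=cv2.INTER_CUBIC))
```

```text
(no output)
```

View pics/s1.png

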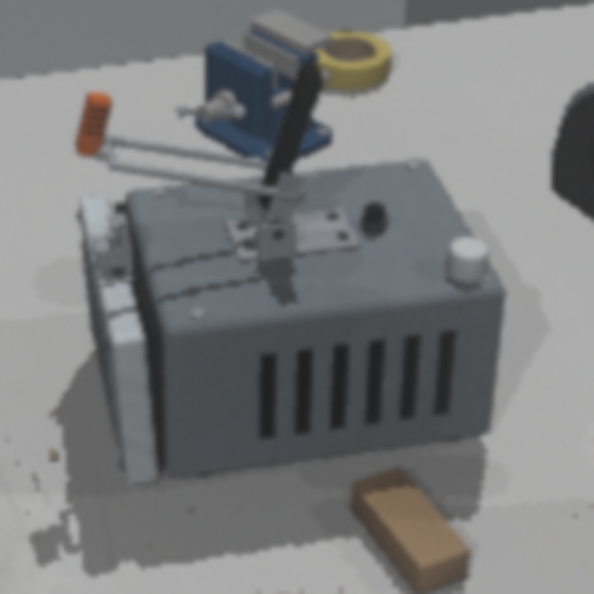

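View pics/t1.png

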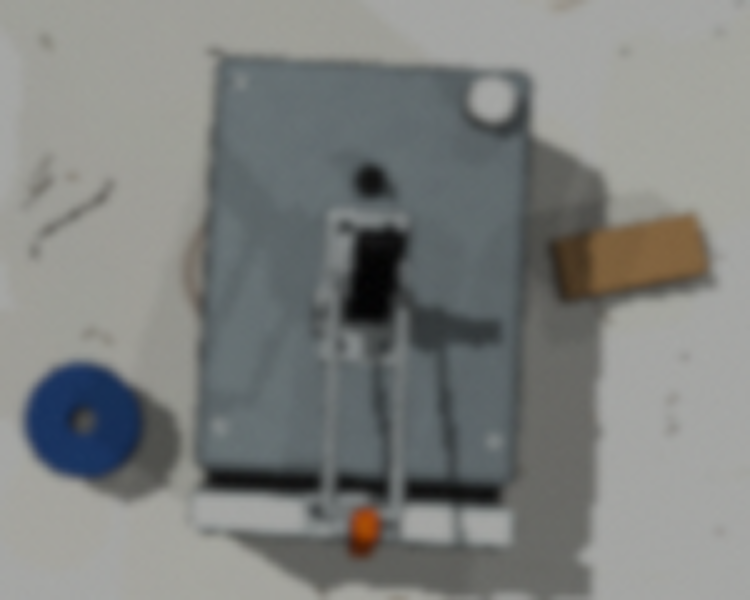

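```bash
cat > h.py <<'E'
import numpy as np,cv2
from workcell import arm
np.set_printoptions(precision=4,suppress=True)
def cam(n):
    c=arm.camera_params(n);return c["intrinsics"],c["R"],c["t"]
def rays(n,uv):
    K,R,t=cam(n);uv=np.atleast_2d(uv).astype(float)
    d=np.c_[(uv-[K[0,2],K[1,2]])/K[0,0],np.ones(len(uv))]
    return -R.T@t,d@R
def onz(n,uv,z):
    o,d=rays(n,uv);return o+d*((z-o[2])/d[:,2])[:,None]
def pts(n,D):
    v,u=np.mgrid[:D.shape[0],:D.shape[1]];uv=np.c_[u.ravel(),v.ravel()]
    o,d=rays(n,uv);return (o+d*D.ravel()[:,None]).reshape(*D.shape,3)
def tri(a,b):
    # a,b pixel in side, top
    o1,d1=rays("side",a);o2,d2=rays("top",b);d1=d1[0];d2=d2[0]
    s=np.linalg.lstsq(np.c_[d1,-d2],o2-o1,rcond=None)[0]
    p=o1+s[0]*d1;q=o2+s[1]*d2;return (p+q)/2,np.linalg.norm(p-q)
def orange(p):
    h=cv2.cvtColor(p,cv2.COLOR_BGR2HSV)
    return cv2.inRange(h,(3,150,90),(16,255,255))
def proj(n,X):
    K,R,t=cam(n);c=np.atleast_2d(X)@R.T+t;q=c@K.T;return q[:,:2]/q[:,2:]
E
python3 - <<'E'
from h import *
D=np.load("pics/top0.npy");P=pts("top",D)
z=P[...,2]
print("desk z",np.median(z[300:315,200:330]))
m=((abs(z-0.1)<0.012)&(D>0)).astype(np.uint8);m[:140]=0;m[265:]=0;m[:,:260]=0;m[:,355:]=0
m=cv2.morphologyEx(m,cv2.MORPH_OPEN,np.ones((3,3)))
print("topz",np.median(z[m>0]))
pp=P[m>0]
r=cv2.minAreaRect((pp[:,:2]*1000).astype(np.float32));print("depthrect",r,cv2.boxPoints(r))
cr=np.array([[218,58],[528,72],[512,478],[198,466]])/5+[235,150]-0.4
print(onz("top",cr,0.1))
for n in("side","top"):
    p=cv2.imread(f"pics/{n}0.png");o=orange(p)
    x0,y0,x1,y1=(200,160,380,340) if n=="side" else (280,230,330,275)
    k=np.zeros_like(o);k[y0:y1,x0:x1]=o[y0:y1,x0:x1]
    v,u=np.nonzero(k);print(n,len(u),u.min(),u.max(),v.min(),v.max(),u.mean(),v.mean())
    Q=pts(n,np.load(f"pics/{n}0.npy"))[k>0];print(np.median(Q,0),Q.min(0),Q.max(0))
    c,_=cv2.findContours(k,0,2);c=max(c,key=cv2.contourArea);print(cv2.minAreaRect(c),cv2.boxPoints(cv2.minAreaRect(c)))
E
```

```text
desk z -0.0004378512166871018
topz 0.09891817712372386
depthrect ((556.5869140625, -22.709823608398438), (130.2723846435547, 195.30523681640625), 85.72869110107422) [[454.3542 -80.392 ]
 [649.117  -94.9382]
 [658.8196  34.9724]
 [464.0568  49.5186]]
[[ 0.6558  0.033   0.1   ]
 [ 0.6471 -0.0931  0.1   ]
 [ 0.4826 -0.0809  0.1   ]
 [ 0.4901  0.0445  0.1   ]]
side 12 227 231 189 191 229.16666666666666 190.08333333333334
[ 0.4654 -0.022   0.1913] [ 0.4625 -0.0239  0.1895] [ 0.4686 -0.0198  0.1932]
((229.0, 190.0), (2.0, 4.0), 90.0) [[227. 189.]
 [231. 189.]
 [231. 191.]
 [227. 191.]]
top 31 305 310 252 258 307.6774193548387 255.09677419354838
[ 0.4656 -0.0167  0.1906] [ 0.4602 -0.0207  0.1862] [ 0.471  -0.0115  0.194 ]
((307.85003662109375, 254.95001220703125), (4.743415832519531, 6.324554920196533), 18.434947967529297) [[304.6 257.2]
 [306.6 251.2]
 [311.1 252.7]
 [309.1 258.7]]
```

Run:
```python
from h import *
p=cv2.imread("pics/side0.png");a=cv2.resize(p[170:260,215:305],None,fx=6.6,fy=6.6,interpolation=cv2.INTER_CUBIC)
cv2.imwrite("pics/s2.png",np.clip(a*1.6,0,255).astype(np.uint8))
p=cv2.imread("pics/top0.png");a=cv2.resize(p[185:265,270:350],None,fx=7.4,fy=7.4,interpolation=cv2.INTER_CUBIC)
cv2.imwrite("pics/t2.png",np.clip(a*1.4,0,255).astype(np.uint8))
yaw=-0.0745;c,s=np.cos(yaw),np.sin(yaw);O=np.array([.563,-.0233,0]);Rc=np.array([[c,-s,0],[s,c,0],[0,0,1]])
# heights in case frame along y=0 strips
for n in("top","side"):
    P=(pts(n,np.load(f"pics/{n}0.npy"))-O)@Rc*1000
    m=(abs(P[...,1])<50)&(P[...,2]>60)&(P[...,0]<-70)&(P[...,0]>-125)&(P[...,2]<300)
    v,u=np.nonzero(m);Q=P[m]
    for y0 in range(-45,46,6):
        k=abs(Q[:,1]-y0)<3
        if n=="top":print(y0,[tuple(int(t) for t in q[[0,2]]) for q in Q[k][np.argsort(Q[k][:,0])]][:26])
    if n=="side":
        h=cv2.cvtColor(cv2.imread("pics/side0.png"),cv2.COLOR_BGR2HSV)
    P0=P[(P[...,2]>150)&(P[...,2]<230)&(abs(P[...,0])<130)&(abs(P[...,1])<40)]
    print(n,len(P0)); L=P0[P0[:,0]>-60];print("lever pts",L[np.argsort(L[:,2])][::max(1,len(L)//15)].astype(int).tolist())
    T=P0[P0[:,0]<-60];print("tab",np.median(T,0),T.min(0),T.max(0))
```

```text
-45 [(-104, 80), (-104, 76), (-104, 76), (-102, 96), (-102, 96), (-102, 95), (-100, 96), (-100, 96), (-100, 95), (-98, 95), (-98, 95), (-98, 96), (-96, 95), (-96, 95), (-96, 95), (-94, 98), (-94, 96), (-94, 93), (-92, 98), (-92, 99), (-92, 98), (-90, 96), (-90, 98), (-90, 94), (-88, 94), (-88, 94)]
-39 [(-105, 77), (-104, 79), (-102, 94), (-102, 96), (-102, 91), (-100, 97), (-100, 97), (-100, 96), (-98, 96), (-98, 96), (-98, 97), (-96, 95), (-96, 96), (-96, 96), (-94, 95), (-94, 94), (-94, 95), (-92, 98), (-92, 95), (-92, 98), (-90, 96), (-90, 95), (-90, 96), (-88, 93), (-88, 95), (-88, 95)]
-33 [(-103, 94), (-103, 94), (-102, 95), (-101, 94), (-101, 97), (-100, 98), (-99, 96), (-99, 95), (-98, 96), (-97, 97), (-97, 96), (-96, 95), (-95, 97), (-95, 98), (-94, 97), (-93, 94), (-93, 95), (-92, 97), (-91, 96), (-91, 96), (-90, 97), (-89, 94), (-89, 96), (-89, 96), (-87, 76), (-87, 77)]
-27 [(-103, 95), (-103, 92), (-103, 94), (-101, 97), (-101, 97), (-101, 96), (-99, 98), (-99, 93), (-99, 97), (-97, 97), (-97, 97), (-97, 97), (-95, 95), (-95, 100), (-95, 97), (-93, 97), (-93, 97), (-93,
[... 3784 characters left out ...]
lever pts [[-57, 13, 150], [-56, -12, 151], [-9, 2, 154], [-8, 0, 157], [-8, -2, 162], [-5, 7, 166], [-5, -5, 170], [-3, 8, 175], [-3, -4, 182], [-1, -7, 185], [0, -5, 189], [2, 7, 192], [7, 4, 193], [0, 0, 193], [8, -2, 194], [4, -6, 194], [3, 5, 195]]
tab [-91.2231   2.623  160.42  ] [-109.0109  -13.6404  150.5478] [-60.1402  15.231  194.0096]
side 570
lever pts [[-55, -17, 150], [-10, 0, 150], [-10, -6, 152], [-1, -10, 156], [-8, -11, 159], [-7, -6, 163], [-5, -6, 167], [2, -10, 170], [-4, 1, 173], [-1, -8, 177], [5, -12, 181], [5, -10, 184], [7, -10, 187], [1, 5, 190], [7, -8, 193], [2, 2, 195]]
tab [-94.2091  -6.1649 164.305 ] [-108.096   -19.2277  150.4213] [-60.0016  11.7621 193.1966]
```

View pics/s2.png

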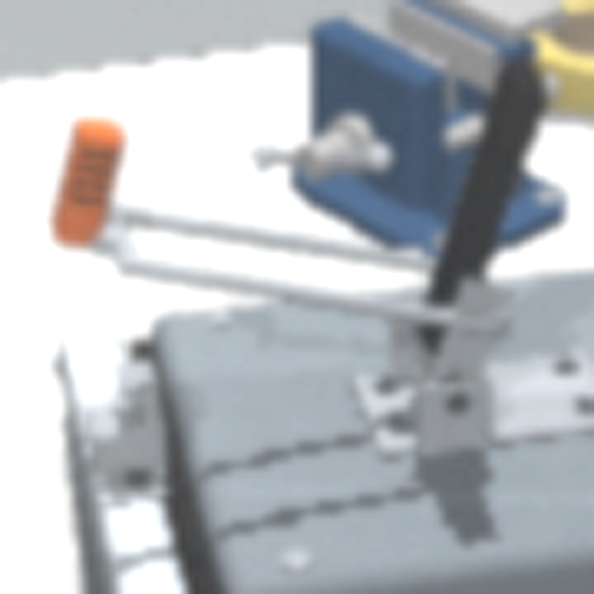

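View pics/t2.png

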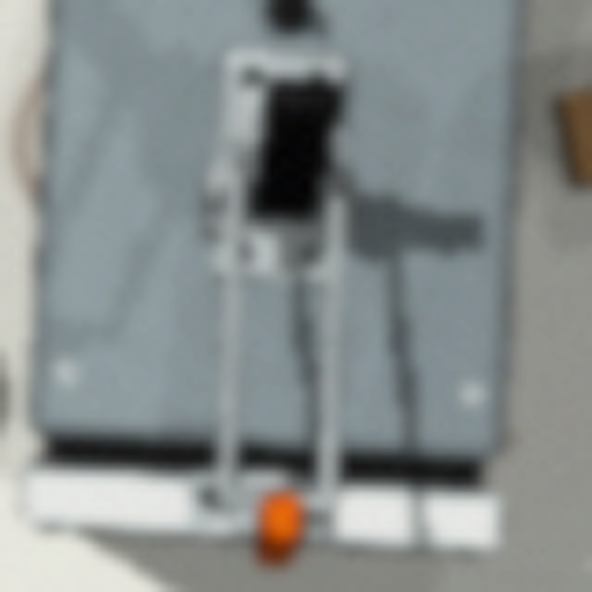

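Enlarged views: side shows tab top at about (230,189), the bar by its foot, lever leaning back to tip (294,181), keeper post at (235,240). Top shows tab (308,256), wires at columns 301 and 315, and lever end (310,198). The heights agree with the given sizes: bar z≈159.5, 93 mm from the loop pivot when the lever is at about 1.26. Next I refine the tab's position and work out the hover move.

```bash
cat >> h.py <<'E'
from scipy.spatial.transform import Rotation as Ro
yaw=-0.0745;O=np.array([.563,-.0233,0])
Rc=Ro.from_euler('z',yaw).as_matrix()
def toC(X):return (np.asarray(X)-O)@Rc*1000
def toW(c):return Rc@(np.asarray(c)/1000)+O
def toolR(pitch,sgn=1):
    # pitch>0: loop front up -> tool top leans to +x. columns tool x,y,z in world
    p=np.radians(pitch);up=np.array([np.sin(p),0,np.cos(p)])
    x=-up;y=np.array([0,sgn,0.]);z=np.cross(x,y);return Rc@np.c_[x,y,z]
def curR():
    q=arm.get_obs()["tcp_rot"];return Ro.from_quat([q[1],q[2],q[3],q[0]]).as_matrix()
def jog(c,pitch):
    o=arm.get_obs();R=curR();out=[]
    s=1 if R[:,1]@Rc[:,1]>0 else -1
    Rt=toolR(pitch,s)
    return R.T@(toW(c)-o["position"]),Ro.from_matrix(R.T@Rt).as_rotvec()
def where():
    o=arm.get_obs();R=curR();x=Rc.T@(-R[:,0]);yv=Rc.T@R[:,1]
    print("t",round(o["clock"],2),"case",toC(o["position"]),"pitch",np.degrees(np.arctan2(x[0],x[2])).round(2),"yv",yv,"F case",Rc.T@o["contact_force"],"T",Rc.T@o["wrist_torque"],"gap",round(o["finger_gap"],3))
E
python3 - <<'E'
from h import *
for n in("side","top"):
    p=cv2.imread(f"pics/{n}0.png").astype(int);b,g,r=p[...,0],p[...,1],p[...,2]
    m=(r>g*1.5)&(r-b>35)
    x0,y0,x1,y1=(215,180,240,212) if n=="side" else (298,245,320,268)
    k=np.zeros(m.shape,bool);k[y0:y1,x0:x1]=m[y0:y1,x0:x1]
    v,u=np.nonzero(k);print(n,len(u),u.min(),u.max(),v.min(),v.max())
    Q=toC(pts(n,np.load(f"pics/{n}0.npy"))[k]);Q=Q[(Q[:,2]>150)]
    print(np.percentile(Q,[5,50,95],axis=0))
    T=Q[Q[:,2]>188];print("top",T.mean(0))
print("expected tab_top px",proj("side",toW([-95,0,191])),proj("top",toW([-95,0,191])))
where();print(curR())
print(jog([-98,0,235],16.7))
E
```

```text
side 73 224 232 189 205
[[-106.1722   -8.9489  166.5692]
 [-100.907    -6.4458  178.2905]
 [ -94.5204   -4.0681  192.4335]]
top [-100.8992  -36.3278  207.5579]
top 46 305 310 252 260
[[-106.3566   -4.5797  174.8086]
 [ -99.2624   -0.232   189.9731]
 [ -92.3723    4.3756  192.9484]]
top [-96.8704   0.1958 191.0058]
expected tab_top px [[230.1832 188.4016]] [[307.579  253.5297]]
t 0.1 case [-389.0062  528.5695  230.2006] pitch 0.06 yv [ 0.3034  0.9529 -0.0021] F case [ 0.4553  0.3116 -0.1872] T [-0.0057  0.013  -0.0339] gap 0.997
[[-0.0011  0.3735  0.9276]
 [-0.0019  0.9276 -0.3735]
 [-1.     -0.0021 -0.0003]]
(array([-0.0041, -0.4154,  0.4377]), array([-0.3064,  0.2885, -0.0429]))
```

jog_arm --series '[[[-0.03,-0.1,0.11],[-0.08,0.07,-0.01],80],[[-0.03,-0.2,0.22],[-0.15,0.14,-0.02],60],[[-0.02,-0.3,0.33],[-0.23,0.21,-0.03],60],[[-0.005,-0.415,0.438],[-0.306,0.288,-0.043],60],[[-0.005,-0.415,0.438],[-0.306,0.288,-0.043],60],[[-0.005,-0.415,0.438],[-0.306,0.288,-0.043],60],[[-0.005,-0.415,0.438],[-0.306,0.288,-0.043],60],[[-0.005,-0.415,0.438],[-0.306,0.288,-0.043],60],[[-0.005,-0.415,0.438],[-0.306,0.288,-0.043],60],[[-0.005,-0.415,0.438],[-0.306,0.288,-0.043],60]]'

```text
clock: 1.1
position: [0.4229, 0.078, 0.2379]
tcp_rot: [0.597, 0.03, 0.802, -0.022]
contact_force: [0.9, 0.1, -0.8]
finger_gap: 0.601
```

Run:
```python
from h import *
where();print(jog([-98,-0.7,235],16.7),jog([-105,-0.7,172],16.7))
```

```text
t 1.1 case [-147.2606   90.602   237.8657] pitch 16.69 yv [ 0.0006  1.     -0.    ] F case [ 0.8969  0.1277 -0.8115] T [ 0.0326 -0.1603  0.0197] gap 0.601
(array([-0.0114, -0.0913,  0.0481]), array([-0.0006,  0.0001, -0.0001])) (array([ 0.0509, -0.0913,  0.0595]), array([-0.0006,  0.0001, -0.0001]))
```

jog_arm --series '[[[-0.011,-0.05,0.035],[0,0,0],60],[[-0.011,-0.091,0.055],[0,0,0],60],[[-0.011,-0.091,0.058],[0,0,0],60],[[-0.011,-0.091,0.058],[0,0,0],60]]'

```text
clock: 1.5
position: [0.4747, -0.0183, 0.2308]
tcp_rot: [0.596, 0.032, 0.802, -0.023]
contact_force: [-0.0, 0.4, -1.1]
finger_gap: 0.598
```

Run:
```python
from h import *
where();print(jog([-105,-0.7,172],16.7))
for n in("side","top"):
    p,d=arm.read_camera(n)
    a=p[130:250,180:320] if n=="side" else p[180:300,240:380]
    cv2.imwrite(f"pics/{n}b.png",cv2.resize(a,None,fx=5,fy=5,interpolation=cv2.INTER_CUBIC))
```

```text
t 1.5 case [-88.4133  -1.5954 230.7816] pitch 16.79 yv [0.0039 1.     0.0006] F case [-0.0596  0.4036 -1.0618] T [ 0.0501 -0.1375  0.0342] gap 0.598
(array([0.0611, 0.0008, 0.0011]), array([-0.0035, -0.0017, -0.0016]))
```

View pics/sideb.png

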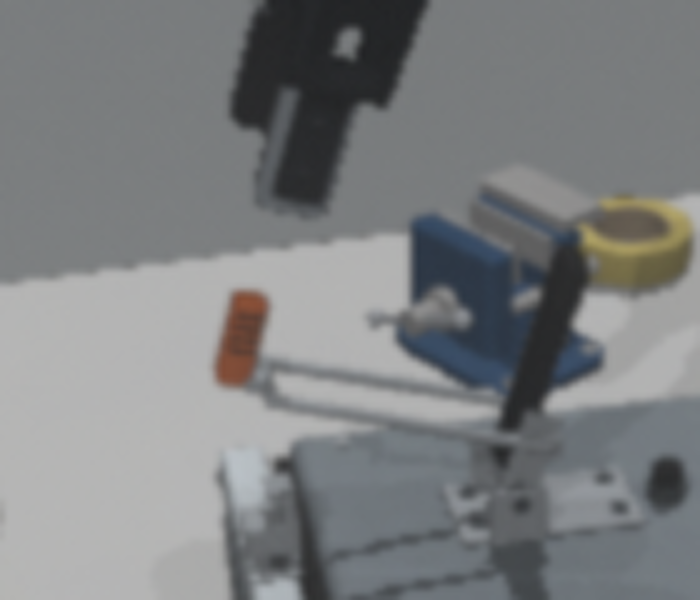

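View pics/topb.png

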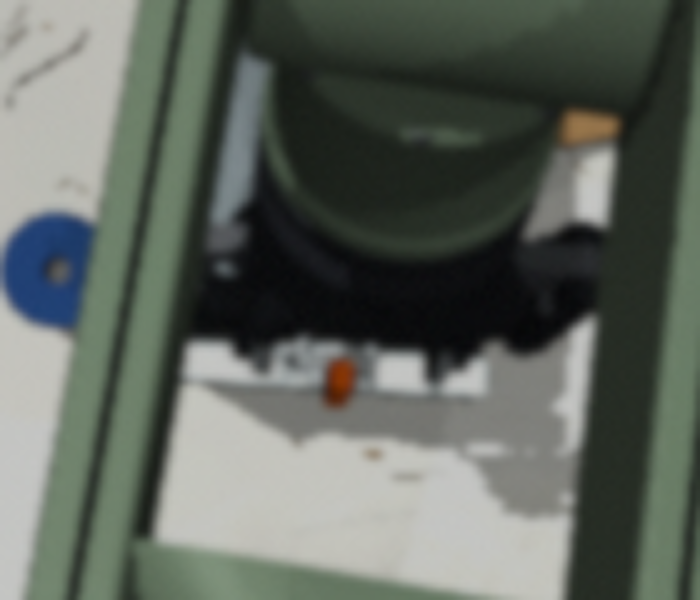

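Side: the gripper axis, with its tip near crop (300,205), is parallel to the tab at crop (243,340). Top: the fingers at crop columns 260 and 438 straddle the tab at 341. Descending to grip.

jog_arm --series '[[[0.025,0.001,0.001],[-0.003,0,0],55],[[0.045,0.001,0.001],[-0.003,0,0],50],[[0.061,0.001,0.001],[-0.003,0,0],50],[[0.061,0.001,0.001],[-0.003,0,0],50],[[0.061,0.001,0.001],[-0.003,0,0],50]]'

```text
clock: 2.1
position: [0.457, -0.0125, 0.1731]
tcp_rot: [0.596, 0.029, 0.802, -0.02]
contact_force: [0.1, 0.2, 0.0]
finger_gap: 0.5
```

Run:
```python
from h import *
where();print(jog([-105,-0.7,172],16.7))
for n in("side",):
    p,d=arm.read_camera(n)
    a=p[130:250,180:320]
    cv2.imwrite(f"pics/{n}c.png",cv2.resize(a,None,fx=5,fy=5,interpolation=cv2.INTER_CUBIC))
```

```text
t 2.1 case [-106.5098    2.8985  173.0619] pitch 16.8 yv [-0.0048  1.      0.0022] F case [0.1097 0.1966 0.0397] T [-0.0109 -0.1129  0.0203] gap 0.5
(array([ 0.0006, -0.0036,  0.0017]), array([ 0.0052, -0.0017, -0.0007]))
```

View pics/sidec.png

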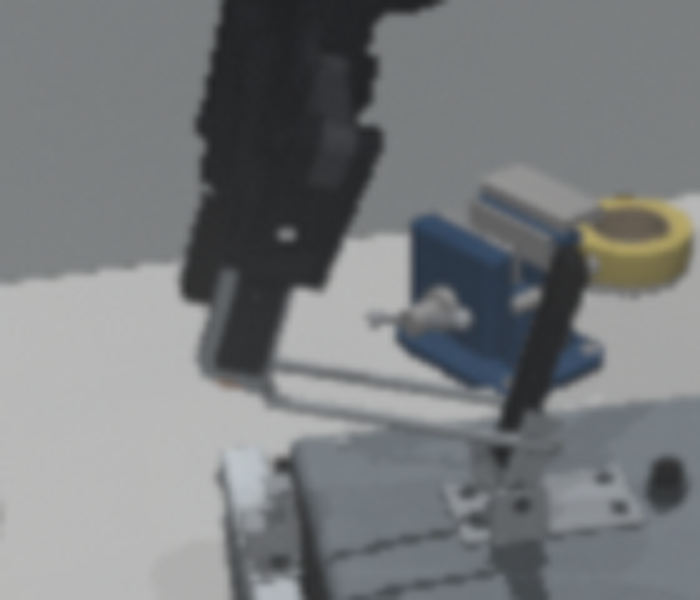

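jog_arm --series '[[[0,-0.0036,0.001],[0.005,0,0],35],[[0,-0.0036,0.001],[0.005,0,0],25],[[0,-0.0036,0.001],[0.005,0,0],20],[[0,-0.0036,0.001],[0.005,0,0],20]]'

```text
clock: 2.55
position: [0.4587, -0.0167, 0.1736]
tcp_rot: [0.597, 0.03, 0.802, -0.022]
contact_force: [-0.3, -0.8, 0.3]
finger_gap: 0.198
```

Run:
```python
from h import *
where();print(jog([-105,-0.7,172],16.7))
```

```text
t 2.55 case [-104.4627   -1.1679  173.6162] pitch 16.66 yv [0.0007 1.     0.0004] F case [-0.2203 -0.8454  0.3394] T [-0.0094 -0.1486  0.0316] gap 0.198
(array([ 0.0017,  0.0005, -0.0001]), array([-0.0006,  0.0006, -0.0006]))
```

Gap 17 mm; now close.

jog_arm --series '[[[0,0,0],[0,0,0],0],[[0,0,0],[0,0,0],0],[[0,0,0],[0,0,0],0],[[0,0,0],[0,0,0],0],[[0,0,0],[0,0,0],0]]'

```text
clock: 3.05
position: [0.4587, -0.0167, 0.1736]
tcp_rot: [0.597, 0.03, 0.802, -0.022]
contact_force: [-0.2, 0.3, 0.4]
finger_gap: 0.098
```

Run:
```python
from h import *
where()
```

```text
t 3.05 case [-104.5156   -1.1615  173.638 ] pitch 16.67 yv [0.0008 1.     0.0004] F case [-0.176   0.3237  0.3897] T [ 0.0481 -0.0501  0.019 ] gap 0.098
```

```bash
cat >> h.py <<'E'
FW,UP=14.8,10.0
def loop(bx,bz):
    d=np.hypot(bx+15,bz-116);a=np.arccos((400+d*d-93**2)/(40*d))
    ang=np.arctan2(bz-116,bx+15)%(2*np.pi)-a
    px,pz=-15+20*np.cos(ang),116+20*np.sin(ang)
    return np.degrees(np.arctan2(bz-pz,px-bx)),ang+np.radians(15)
def tcpfor(bx,bz):
    ph,th=loop(bx,bz);p=np.radians(ph)
    f=np.array([-np.cos(p),0,np.sin(p)]);u=np.array([np.sin(p),0,np.cos(p)])
    return np.array([bx,0,bz])+FW*f+UP*u,ph,th
def barnow():
    o=arm.get_obs();x=Rc.T@(-curR()[:,0]);p=np.arctan2(x[0],x[2])
    f=np.array([-np.cos(p),0,np.sin(p)]);u=np.array([np.sin(p),0,np.cos(p)])
    return toC(o["position"])-FW*f-UP*u
def plan(w,y=-1.1):
    for b in w:
        t,ph,th=tcpfor(*b);t[1]=y;s,r=jog(t,ph)
        print(b,"th %.2f ph %.1f"%(th,ph),"shift",(s*1000).round(1),"rot",r.round(3))
E
python3 - <<'E'
from h import *
print(barnow(),loop(-93,159.5))
plan([(-93,159.5),(-97,153),(-100,146),(-101,138),(-101,130),(-101,124),(-101,119)])
E
```

```text
[-93.207   -1.1615 159.8121] (np.float64(16.76621479636358), np.float64(1.2474421608437019))
(-93, 159.5) th 1.25 ph 16.8 shift [0.2 0.1 0.3] rot [-0.001  0.002 -0.001]
(-97, 153) th 1.37 ph 11.9 shift [ 8.9  0.1 -2.5] rot [-0.001 -0.084 -0.001]
(-100, 146) th 1.46 ph 7.0 shift [17.8  0.  -4. ] rot [-0.001 -0.168 -0.001]
(-101, 138) th 1.48 ph 2.0 shift [27.2  0.  -3.3] rot [-0.001 -0.256 -0.001]
(-101, 130) th 1.48 ph -2.9 shift [36.3  0.  -1.4] rot [-0.001 -0.342 -0.001]
(-101, 124) th 1.51 ph -6.8 shift [43.3  0.   0.1] rot [-0.001 -0.409 -0.001]
(-101, 119) th 1.55 ph -10.0 shift [49.1  0.   1.3] rot [-0.001 -0.466 -0.   ]
```

jog_arm --series '[[[0.004,0,-0.001],[0,-0.04,0],0],[[0.009,0,-0.0025],[0,-0.084,0],0],[[0.0135,0,-0.0035],[0,-0.126,0],0],[[0.018,0,-0.004],[0,-0.168,0],0],[[0.0225,0,-0.004],[0,-0.212,0],0],[[0.027,0,-0.0033],[0,-0.256,0],0],[[0.032,0,-0.0025],[0,-0.3,0],0],[[0.036,0,-0.0014],[0,-0.342,0],0],[[0.036,0,-0.0014],[0,-0.342,0],0]]'

```text
clock: 3.95
position: [0.4462, -0.0156, 0.1392]
tcp_rot: [0.724, 0.026, 0.688, -0.027]
contact_force: [-1.6, -0.3, 0.7]
finger_gap: 0.097
```

Run:
```python
from h import *
where();print(barnow())
plan([(-101,130),(-101.5,124),(-101.5,119),(-101.5,117)])
p,d=arm.read_camera("side")
cv2.imwrite(f"pics/sided.png",cv2.resize(p[150:260,190:320],None,fx=6,fy=5.4,interpolation=cv2.INTER_CUBIC))
```

```text
t 3.95 case [-117.0694   -1.0648  139.1809] pitch -2.92 yv [0.0009 1.     0.0004] F case [-1.5523 -0.403   0.7177] T [ 0.0409  0.0896 -0.0133] gap 0.097
[-101.7796   -1.0648  129.9472]
(-101, 130) th 1.48 ph -2.9 shift [-0.  -0.   0.8] rot [-0.001 -0.    -0.   ]
(-101.5, 124) th 1.54 ph -6.9 shift [ 7.  -0.  -0.7] rot [-0.001 -0.069 -0.   ]
(-101.5, 119) th 1.58 ph -10.1 shift [12.9 -0.  -1.4] rot [-0.001 -0.126 -0.   ]
(-101.5, 117) th 1.60 ph -11.4 shift [15.2 -0.  -1.7] rot [-0.001 -0.149 -0.   ]
```

View pics/sided.png

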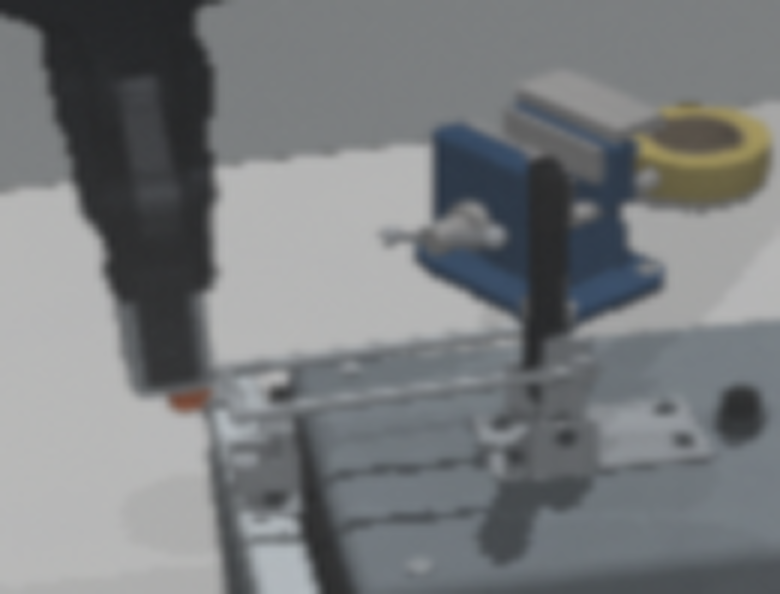

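Tab still gripped at crop (188,400), lever upright at crop (545,260), keeper at (265,450) below the wires. Force is small, so I keep lowering in front of the lip.

jog_arm --series '[[[0.0035,0,-0.0003],[0,-0.035,0],0],[[0.007,0,-0.0007],[0,-0.069,0],0],[[0.01,0,-0.001],[0,-0.097,0],0],[[0.0129,0,-0.0014],[0,-0.126,0],0],[[0.0129,0,-0.0014],[0,-0.126,0],0]]'

```text
clock: 4.5
position: [0.4452, -0.0156, 0.1264]
tcp_rot: [0.766, 0.024, 0.642, -0.029]
contact_force: [-1.0, 0.5, -0.7]
finger_gap: 0.098
```

Run:
```python
from h import *
where();print(barnow())
plan([(-101.5,119),(-101.5,117),(-101.5,115),(-101.5,113),(-101.5,111),(-101.5,109)])
```

```text
t 4.5 case [-118.05     -1.0646  126.416 ] pitch -10.0 yv [0.0008 1.     0.0006] F case [-1.0778  0.4596 -0.6566] T [ 0.0093  0.2    -0.002 ] gap 0.098
[-101.7386   -1.0646  119.1376]
(-101.5, 119) th 1.58 ph -10.1 shift [ 0.2 -0.   0.2] rot [-0.001 -0.002 -0.   ]
(-101.5, 117) th 1.60 ph -11.4 shift [ 2.5 -0.  -0.4] rot [-0.001 -0.025 -0.   ]
(-101.5, 115) th 1.62 ph -12.8 shift [ 4.8 -0.  -0.9] rot [-0.001 -0.048 -0.   ]
(-101.5, 113) th 1.65 ph -14.1 shift [ 7.2 -0.  -1.5] rot [-0.001 -0.072 -0.   ]
(-101.5, 111) th 1.67 ph -15.4 shift [ 9.5 -0.  -2.1] rot [-0.001 -0.095 -0.   ]
(-101.5, 109) th 1.71 ph -16.8 shift [11.8 -0.  -2.6] rot [-0.001 -0.118 -0.   ]
```

jog_arm --series '[[[0.0013,0,-0.0002],[0,-0.012,0],0],[[0.0025,0,-0.0004],[0,-0.025,0],0],[[0.0037,0,-0.0006],[0,-0.037,0],0],[[0.0048,0,-0.0009],[0,-0.048,0],0],[[0.0048,0,-0.0009],[0,-0.048,0],0]]'

```text
clock: 5.0
position: [0.4454, -0.0156, 0.1216]
tcp_rot: [0.781, 0.024, 0.623, -0.029]
contact_force: [1.3, 0.4, -1.2]
finger_gap: 0.097
```

Run:
```python
from h import *
where();print(barnow())
plan([(-101.5,114),(-101.5,113),(-101.5,112),(-101.5,111),(-101.5,110),(-101.5,109)])
```

```text
t 5.0 case [-117.8648   -1.1191  121.6001] pitch -12.82 yv [0.0011 1.     0.0005] F case [ 1.2799  0.4948 -1.2208] T [ 0.1032 -0.0579  0.0025] gap 0.097
[-101.215    -1.1191  115.1331]
(-101.5, 114) th 1.63 ph -13.4 shift [ 1.2  0.  -0.6] rot [-0.001 -0.011 -0.   ]
(-101.5, 113) th 1.65 ph -14.1 shift [ 2.3  0.  -1. ] rot [-0.001 -0.022 -0.   ]
(-101.5, 112) th 1.66 ph -14.8 shift [ 3.5  0.  -1.3] rot [-0.001 -0.034 -0.   ]
(-101.5, 111) th 1.67 ph -15.4 shift [ 4.7  0.  -1.6] rot [-0.001 -0.046 -0.   ]
(-101.5, 110) th 1.69 ph -16.1 shift [ 5.8  0.  -2. ] rot [-0.001 -0.057 -0.   ]
(-101.5, 109) th 1.71 ph -16.8 shift [ 7.   0.  -2.3] rot [-0.001 -0.069 -0.   ]
```

jog_arm --series '[[[0.0012,0,-0.0004],[0,-0.011,0],0],[[0.0023,0,-0.0007],[0,-0.022,0],0],[[0.0023,0,-0.0007],[0,-0.022,0],0]]'

```text
clock: 5.3
position: [0.4452, -0.0156, 0.1192]
tcp_rot: [0.788, 0.023, 0.614, -0.03]
contact_force: [1.7, 0.4, -1.3]
finger_gap: 0.101
```

jog_arm --series '[[[0.0012,0,-0.0003],[0,-0.012,0],0],[[0.0012,0,-0.0003],[0,-0.012,0],0]]'

```text
clock: 5.5
position: [0.445, -0.0156, 0.1177]
tcp_rot: [0.792, 0.023, 0.609, -0.03]
contact_force: [1.2, 0.7, -0.6]
finger_gap: 0.1
```

Run:
```python
from h import *
where();print(barnow())
plan([(-101.5,111.5),(-101.5,111),(-101.5,110),(-101.5,109)])
p,d=arm.read_camera("side")
cv2.imwrite(f"pics/sidee.png",cv2.resize(p[150:260,190:320],None,fx=6,fy=5.4,interpolation=cv2.INTER_CUBIC))
```

```text
t 5.5 case [-118.2039   -1.0885  117.7244] pitch -14.84 yv [0.0012 1.     0.0005] F case [ 1.1371  0.8331 -0.5677] T [0.0712 0.0544 0.0543] gap 0.1
[-101.3361   -1.0885  111.8492]
(-101.5, 111.5) th 1.67 ph -15.1 shift [ 0.4 -0.  -0.3] rot [-0.001 -0.005 -0.   ]
(-101.5, 111) th 1.67 ph -15.4 shift [ 0.9 -0.  -0.5] rot [-0.001 -0.01  -0.   ]
(-101.5, 110) th 1.69 ph -16.1 shift [ 2.1 -0.  -0.8] rot [-0.001 -0.022 -0.   ]
(-101.5, 109) th 1.71 ph -16.8 shift [ 3.2 -0.  -1.2] rot [-0.001 -0.034 -0.   ]
```

View pics/sidee.png

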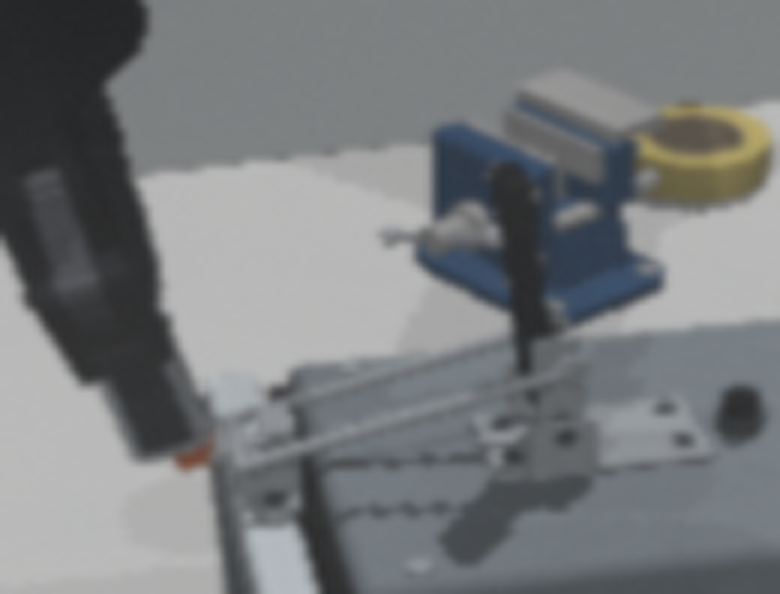

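Tab at crop (195,455) is now below the lid's top edge line, and the bar is near crop (235,450) in front of the keeper post. No ledge contact force yet, so I go down in half-mm steps.

jog_arm --series '[[[0.0009,0,-0.0004],[0,-0.01,0],0],[[0.0009,0,-0.0004],[0,-0.01,0],0]]'

```text
clock: 5.75
position: [0.4451, -0.0156, 0.1171]
tcp_rot: [0.795, 0.023, 0.605, -0.03]
contact_force: [-0.1, 0.8, 1.0]
finger_gap: 0.099
```

jog_arm --series '[[[0.0006,0,-0.0002],[0,-0.006,0],0],[[0.0006,0,-0.0002],[0,-0.006,0],0]]'

```text
clock: 5.95
position: [0.4452, -0.0157, 0.1169]
tcp_rot: [0.797, 0.023, 0.603, -0.03]
contact_force: [-0.4, 0.3, 4.0]
finger_gap: 0.096
```

jog_arm --series '[[[0.0006,0,-0.0002],[0,-0.006,0],0],[[0.0006,0,-0.0002],[0,-0.006,0],0]]'

```text
clock: 6.15
position: [0.4453, -0.0156, 0.1168]
tcp_rot: [0.799, 0.023, 0.6, -0.03]
contact_force: [-3.5, 1.3, 6.4]
finger_gap: 0.101
```

Run:
```python
from h import *
where();print(barnow())
plan([(-101.5,110),(-101.5,109),(-101.5,108)])
```

```text
t 6.15 case [-117.9706   -1.1307  116.7891] pitch -16.21 yv [0.0009 1.     0.0003] F case [-3.6359  1.0243  6.441 ] T [0.1466 0.4876 0.0556] gap 0.101
[-100.9674   -1.1307  111.3183]
(-101.5, 110) th 1.69 ph -16.1 shift [ 1.1  0.  -0.9] rot [-0.001  0.002 -0.   ]
(-101.5, 109) th 1.71 ph -16.8 shift [ 2.2  0.  -1.3] rot [-0.001 -0.01   0.   ]
(-101.5, 108) th 1.72 ph -17.4 shift [ 3.4  0.  -1.6] rot [-0.001 -0.022  0.   ]
```

Contact at bar z ≈ 111.5, which matches the ledge at ~109. Now ease up slightly and draw the bar back under the lip.

Run:
```python
from h import *
plan([(-101,111.7),(-100,111.7),(-99,111.7),(-98,111.7),(-97,111.7),(-96,111.7),(-95,111.7),(-94,111.7)])
```

```text
(-101, 111.7) th 1.64 ph -14.9 shift [-0.7  0.   0.3] rot [-0.001  0.023 -0.   ]
(-100, 111.7) th 1.58 ph -14.8 shift [-0.5  0.   1.3] rot [-0.001  0.025 -0.   ]
(-99, 111.7) th 1.53 ph -14.6 shift [-0.2  0.   2.3] rot [-0.001  0.029 -0.   ]
(-98, 111.7) th 1.47 ph -14.3 shift [-0.   0.   3.3] rot [-0.001  0.033 -0.   ]
(-97, 111.7) th 1.41 ph -14.0 shift [0.2 0.  4.3] rot [-0.001  0.038 -0.   ]
(-96, 111.7) th 1.35 ph -13.7 shift [0.4 0.  5.3] rot [-0.001  0.044 -0.   ]
(-95, 111.7) th 1.28 ph -13.2 shift [0.5 0.  6.4] rot [-0.001  0.052 -0.   ]
(-94, 111.7) th 1.21 ph -12.7 shift [0.7 0.  7.4] rot [-0.001  0.061 -0.   ]
```

jog_arm --series '[[[-0.0005,0,0.0003],[0,0.02,0],0],[[-0.0004,0,0.0013],[0,0.025,0],0],[[-0.0002,0,0.0023],[0,0.029,0],0],[[0,0,0.0033],[0,0.033,0],0],[[0,0,0.0033],[0,0.033,0],0]]'

```text
clock: 6.65
position: [0.4476, -0.0158, 0.1174]
tcp_rot: [0.788, 0.023, 0.614, -0.029]
contact_force: [-5.0, 0.0, 4.5]
finger_gap: 0.098
```

Run:
```python
from h import *
where();print(barnow())
plan([(-98,111.7),(-97,111.7),(-96,111.7),(-95,111.7),(-94,111.7),(-93,111.7)])
```

```text
t 6.65 case [-115.6023   -1.074   117.355 ] pitch -14.18 yv [0.0005 1.     0.0002] F case [-4.9683 -0.3307  4.5399] T [-0.0475  0.5162 -0.0547] gap 0.098
[-98.8032  -1.074  111.2861]
(-98, 111.7) th 1.47 ph -14.3 shift [-0.2 -0.   0.9] rot [-0.001 -0.002 -0.   ]
(-97, 111.7) th 1.41 ph -14.0 shift [-0.  -0.   1.9] rot [-0.001  0.003 -0.   ]
(-96, 111.7) th 1.35 ph -13.7 shift [ 0.2 -0.   2.9] rot [-0.001  0.009 -0.   ]
(-95, 111.7) th 1.28 ph -13.2 shift [ 0.3 -0.   4. ] rot [-0.001  0.016 -0.   ]
(-94, 111.7) th 1.21 ph -12.7 shift [ 0.4 -0.   5. ] rot [-0.001  0.025 -0.   ]
(-93, 111.7) th 1.13 ph -12.1 shift [ 0.5 -0.   6.1] rot [-0.001  0.036 -0.   ]
```

jog_arm --series '[[[-0.0008,0,0.0004],[0,0.0,0],0],[[-0.0008,0,0.0008],[0,0.0,0],0],[[-0.0008,0,0.0008],[0,0,0],0]]'

```text
clock: 6.95
position: [0.4476, -0.0157, 0.1178]
tcp_rot: [0.788, 0.023, 0.615, -0.029]
contact_force: [-2.1, -0.2, 1.1]
finger_gap: 0.104
```

Run:
```python
from h import *
where();print(barnow())
p,d=arm.read_camera("side")
cv2.imwrite(f"pics/sidef.png",cv2.resize(p[190:260,205:285],None,fx=9,fy=8,interpolation=cv2.INTER_CUBIC))
```

```text
t 6.95 case [-115.6351   -1.0423  117.7672] pitch -14.1 yv [0.0005 1.     0.0004] F case [-2.0811 -0.332   1.1239] T [-0.0279  0.3826 -0.1084] gap 0.104
[-98.8453  -1.0423 111.6727]
```

View pics/sidef.png

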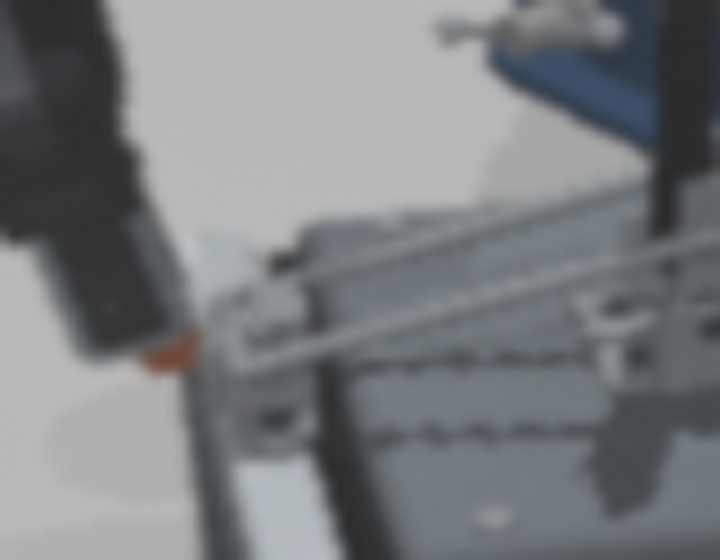

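jog_arm --series '[[[0,0,0.001],[0,0.002,0],0],[[0.0001,0,0.002],[0,0.006,0],0],[[0.0002,0,0.003],[0,0.01,0],0],[[0.0002,0,0.003],[0,0.01,0],0]]'

```text
clock: 7.4
position: [0.4507, -0.0159, 0.1182]
tcp_rot: [0.785, 0.023, 0.619, -0.029]
contact_force: [-2.4, 0.3, -0.2]
finger_gap: 0.096
```

Run:
```python
from h import *
where();print(barnow())
plan([(-98,111.7),(-97,111.7),(-96,111.7),(-95,111.7),(-94,111.7),(-93,111.7)])
```

```text
t 7.4 case [-112.579    -1.0319  118.1945] pitch -13.5 yv [0.0004 1.     0.0004] F case [-2.3744  0.093  -0.1573] T [-0.0926  0.4394 -0.0193] gap 0.096
[-95.8536  -1.0319 111.9257]
(-98, 111.7) th 1.47 ph -14.3 shift [-0.1 -0.1 -2.3] rot [-0.001 -0.014 -0.   ]
(-97, 111.7) th 1.41 ph -14.0 shift [ 0.1 -0.1 -1.3] rot [-0.001 -0.009 -0.   ]
(-96, 111.7) th 1.35 ph -13.7 shift [ 0.2 -0.1 -0.2] rot [-0.001 -0.003 -0.   ]
(-95, 111.7) th 1.28 ph -13.2 shift [ 0.4 -0.1  0.8] rot [-0.001  0.004 -0.   ]
(-94, 111.7) th 1.21 ph -12.7 shift [ 0.5 -0.1  1.9] rot [-0.001  0.013 -0.   ]
(-93, 111.7) th 1.13 ph -12.1 shift [ 0.5 -0.1  3. ] rot [-0.     0.024 -0.   ]
```

jog_arm --series '[[[0.0002,0,0.0008],[0,0.004,0],0],[[0.0003,0,0.0019],[0,0.013,0],0],[[0.0003,0,0.0019],[0,0.013,0],0]]'

```text
clock: 7.7
position: [0.453, -0.0161, 0.1184]
tcp_rot: [0.781, 0.024, 0.624, -0.029]
contact_force: [-1.9, -1.0, -0.7]
finger_gap: 0.1
```

Run:
```python
from h import *
where();print(barnow())
plan([(-94,111.7),(-93,111.7),(-92,111.7),(-91,111.7),(-90,111.7)])
```

```text
t 7.7 case [-110.2731   -1.0513  118.438 ] pitch -12.76 yv [0.0005 1.     0.0005] F case [-1.7979 -1.1093 -0.6884] T [-0.0599  0.4806 -0.0473] gap 0.1
[-93.6296  -1.0513 111.9545]
(-94, 111.7) th 1.21 ph -12.7 shift [ 0.2 -0.  -0.4] rot [-0.001  0.    -0.   ]
(-93, 111.7) th 1.13 ph -12.1 shift [ 0.2 -0.   0.7] rot [-0.001  0.011 -0.   ]
(-92, 111.7) th 1.05 ph -11.4 shift [ 0.3 -0.   1.8] rot [-0.001  0.023 -0.   ]
(-91, 111.7) th 0.95 ph -10.5 shift [ 0.3 -0.   2.9] rot [-0.001  0.039 -0.   ]
(-90, 111.7) th 0.84 ph -9.4 shift [ 0.2 -0.   4.1] rot [-0.001  0.058 -0.   ]
```

jog_arm --series '[[[0.0002,0,0.0009],[0,0.011,0],0],[[0.0003,0,0.0018],[0,0.023,0],0],[[0.0003,0,0.0018],[0,0.023,0],0]]'

```text
clock: 8.0
position: [0.4547, -0.0163, 0.1187]
tcp_rot: [0.773, 0.024, 0.633, -0.029]
contact_force: [-5.0, -0.1, 3.4]
finger_gap: 0.099
```

Run:
```python
from h import *
where();print(barnow())
plan([(-92,111.7),(-91,111.7),(-90,111.7),(-89,111.7)])
```

```text
t 8.0 case [-108.5073   -1.0465  118.6759] pitch -11.36 yv [0.0003 1.     0.0005] F case [-4.938  -0.4479  3.4326] T [-0.0385  0.7566  0.009 ] gap 0.099
[-92.0273  -1.0465 111.7875]
(-92, 111.7) th 1.05 ph -11.4 shift [ 0.1 -0.1 -0. ] rot [-0.    -0.001 -0.   ]
(-91, 111.7) th 0.95 ph -10.5 shift [ 0.1 -0.1  1.1] rot [-0.     0.014 -0.   ]
(-90, 111.7) th 0.84 ph -9.4 shift [-0.  -0.1  2.3] rot [-0.     0.034 -0.   ]
(-89, 111.7) th 0.70 ph -7.9 shift [-0.2 -0.1  3.6] rot [-0.     0.061 -0.   ]
```

jog_arm --series '[[[0,0,0.0008],[0,0.004,0],0],[[-0.0002,0,0.0016],[0,0.008,0],0],[[-0.0002,0,0.0016],[0,0.008,0],0]]'

```text
clock: 8.3
position: [0.455, -0.0162, 0.1188]
tcp_rot: [0.769, 0.024, 0.638, -0.028]
contact_force: [-7.7, -0.3, 4.1]
finger_gap: 0.096
```

Run:
```python
from h import *
where();print(barnow())
p,d=arm.read_camera("side")
cv2.imwrite(f"pics/sideg.png",cv2.resize(p[150:260,190:320],None,fx=6,fy=5.4,interpolation=cv2.INTER_CUBIC))
```

```text
t 8.3 case [-108.2347   -0.9965  118.8081] pitch -10.69 yv [-0.0001  1.      0.0005] F case [-7.627  -0.8956  4.1455] T [-0.1976  1.0561 -0.0882] gap 0.096
[-91.8369  -0.9965 111.7263]
```

View pics/sideg.png

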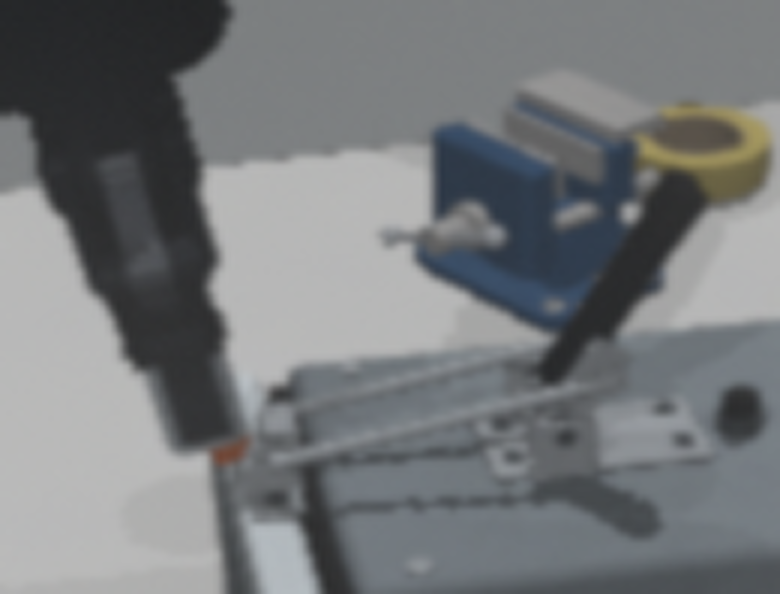

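Bar stopped at x ≈ -91.9 with the lever leaning back (tip at crop (690,185)). To confirm it is under the lip, I lift gently and look for a downward reaction.

jog_arm --series '[[[-0.0015,0,0.0003],[0,0,0],0],[[-0.003,0,0.0003],[0,0,0],0],[[-0.0035,0,0],[0,0,0],0],[[-0.0035,0,0],[0,0,0],0]]'

```text
clock: 8.75
position: [0.4543, -0.0162, 0.1215]
tcp_rot: [0.769, 0.024, 0.638, -0.029]
contact_force: [4.1, -1.3, -10.5]
finger_gap: 0.098
```

Run:
```python
from h import *
where();print(barnow())
```

```text
t 8.75 case [-108.9196   -0.9898  121.5168] pitch -10.69 yv [0.0002 1.     0.0006] F case [  4.1634  -0.9519 -10.4983] T [-0.168  -0.088  -0.1019] gap 0.098
[-92.5211  -0.9898 114.4368]
```

Resistance of 10.5 N: the bar is hooked. Lower it a little, hold back toward the post, then release.

jog_arm --series '[[[0.0012,0,0.0007],[0,0,0],0],[[0.002,0,0.0012],[0,0,0],0],[[0.002,0,0.0012],[0,0,0],0]]'

```text
clock: 9.05
position: [0.4548, -0.0162, 0.1199]
tcp_rot: [0.768, 0.024, 0.639, -0.028]
contact_force: [-6.7, -0.8, 1.6]
finger_gap: 0.098
```

Run:
```python
from h import *
where();print(barnow(),loop(-92,112.5))
```

```text
t 9.05 case [-108.421    -0.963   119.8833] pitch -10.52 yv [-0.0002  1.      0.0005] F case [-6.655  -1.337   1.5852] T [-0.233   0.893  -0.1017] gap 0.098
[-92.0434  -0.963  112.7548] (np.float64(-10.801492116368946), np.float64(1.032226863619713))
```

Release: open moderately, then back off along the tool axis.

jog_arm --series '[[[0,0,-0.0005],[0,0,0],15],[[0,0,-0.0005],[0,0,0],25],[[0,0,-0.0005],[0,0,0],35],[[0,0,-0.0005],[0,0,0],35],[[-0.01,0,-0.001],[0,0,0],35],[[-0.03,0,-0.002],[0,0,0],35],[[-0.06,0,-0.002],[0,0,0],35],[[-0.09,0,-0.002],[0,0,0],20],[[-0.12,0,-0.002],[0,0,0],0]]'

```text
clock: 9.95
position: [0.4306, -0.0144, 0.2394]
tcp_rot: [0.769, 0.024, 0.638, -0.028]
contact_force: [0.8, -0.4, -0.4]
finger_gap: 0.046
```

Run:
```python
from h import *
where()
for n in("side","top"):
    p,d=arm.read_camera(n);np.save(f"pics/{n}h.npy",d);cv2.imwrite(f"pics/{n}hf.png",p)
    a=p[150:260,190:350] if n=="side" else p[170:290,240:380]
    cv2.imwrite(f"pics/{n}h.png",cv2.resize(a,None,fx=5,fy=5,interpolation=cv2.INTER_CUBIC))
```

```text
t 9.95 case [-132.6703   -0.9627  239.3824] pitch -10.57 yv [-0.0003  1.      0.0004] F case [ 0.8074 -0.3635 -0.4033] T [0.0219 0.0829 0.011 ] gap 0.046
```

View pics/sideh.png

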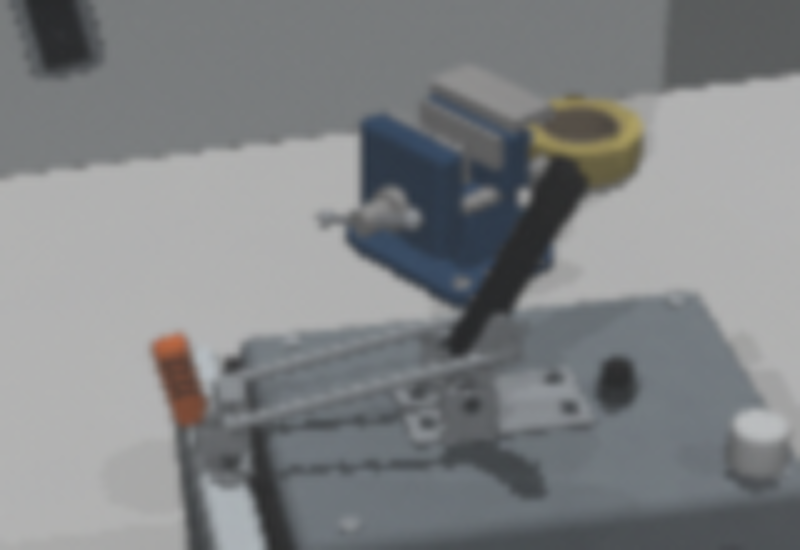

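View pics/toph.png

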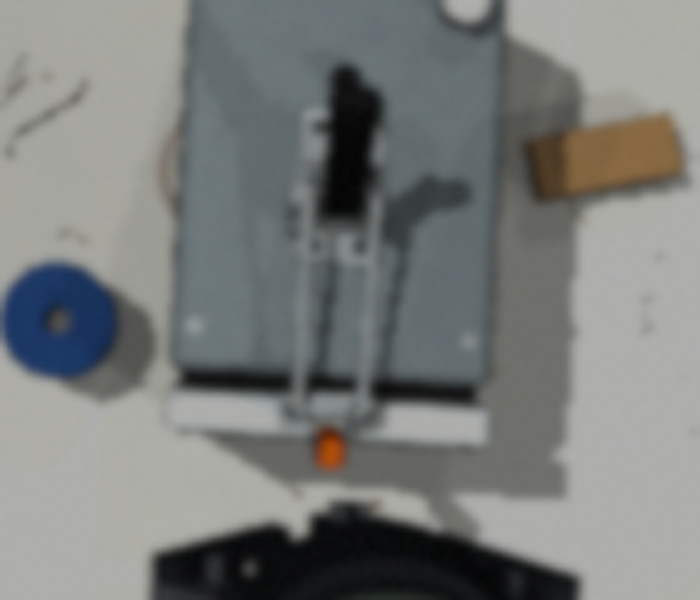

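Side: tab (crop (178,380)) sits at the keeper with the wires running to it, lever leaning back at about 60° with its tip at crop (570,170); cap undisturbed at (760,445). Top: loop square on the keeper, spool and block unmoved. I measure the lever angle and work out the pressing approach.

```bash
cat >> h.py <<'E'
def pad(th,off=0,r=65):
    return np.array([-15+r*np.cos(th)-(7+off)*np.sin(th),-0.7,116+r*np.sin(th)+(7+off)*np.cos(th)])
def plever(ths,off=0,k=1.0,p0=0,r=65):
    for th in ths:
        s,ro=jog(pad(th,off,r),-np.degrees(th)*k+p0);print("th %.2f"%th,pad(th,off,r).round(1),"shift",(s*1000).round(1),"rot",ro.round(3))
def thnow():
    # lever angle if the TCP lies on its upper face
    c=toC(arm.get_obs()["position"]);dx,dz=c[0]+15,c[2]-116
    d=np.hypot(dx,dz);return np.arctan2(dz,dx)-np.arcsin(7/d),np.sqrt(d*d-49)
E
python3 - <<'E'
from h import *
for n in("top","side"):
    P=toC(pts(n,np.load(f"pics/{n}h.npy")));img=cv2.imread(f"pics/{n}hf.png")
    m=(P[...,2]>150)&(P[...,2]<200)&(P[...,0]>-10)&(P[...,0]<60)&(abs(P[...,1])<20)&(img.max(2)<70)
    Q=P[m];z=Q[:,2]
    a=np.polyfit(z,Q[:,0],1);print(n,len(Q),"z range",z.min(),z.max(),"slope ang",np.arctan2(1,a[0]),Q.mean(0),"ymean",Q[:,1].mean(),"th if face",(np.arctan2(Q[:,2]-116,Q[:,0]+15)-np.arcsin(7/np.hypot(Q[:,2]-116,Q[:,0]+15))).mean())
plever([1.03],30);plever([1.03],8)
E
```

```text
top 165 z range 150.1055981201261 193.28053782177943 slope ang 1.044630916746119 [ 10.7211  -0.248  174.938 ] ymean -0.24797045803195014 th if face 1.0505861220020045
side 225 z range 150.02646138573746 191.18227188623257 slope ang 1.0847187960316527 [ 10.0603  -7.4369 171.6838] ymean -7.436905656129706 th if face 1.0307848730482045
th 1.03 [-13.3  -0.7 190.8] shift [ 74.2   0.9 103.8] rot [ 0.001 -0.835  0.001]
th 1.03 [  5.6  -0.7 179.4] shift [ 88.9   0.9 120.1] rot [ 0.001 -0.835  0.001]
```

jog_arm --series '[[[0.02,0,0.035],[0,-0.14,0],0],[[0.035,0,0.06],[0,-0.28,0],0],[[0.05,0.0005,0.08],[0,-0.42,0],0],[[0.06,0.001,0.095],[0,-0.56,0],0],[[0.07,0.001,0.1],[0,-0.7,0],0],[[0.074,0.001,0.104],[0,-0.835,0],0],[[0.074,0.001,0.104],[0,-0.835,0],0],[[0.074,0.001,0.104],[0,-0.835,0],0]]'

```text
clock: 10.85
position: [0.5438, -0.0122, 0.2165]
tcp_rot: [0.957, 0.012, 0.286, -0.046]
contact_force: [-0.2, -0.0, 0.7]
finger_gap: -0.001
```

Run:
```python
from h import *
where();print(arm.get_obs()["qpos"])
plever([1.04],8);plever([1.04,1.0],0)
p,d=arm.read_camera("side")
cv2.imwrite("pics/sidei.png",cv2.resize(p[110:260,190:350],None,fx=4,fy=4,interpolation=cv2.INTER_CUBIC))
```

```text
t 10.85 case [-19.9649   9.6278 216.542 ] pitch -56.68 yv [ 0.0201  0.9998 -0.0023] F case [-0.2097 -0.0485  0.7126] T [ 0.0195  0.4546 -0.0074] gap -0.001
[-0.2648 -0.2601  2.3571  1.159   0.1536 -2.8214]
th 1.04 [  5.   -0.7 179.6] shift [ 41.3  -9.7 -17. ] rot [-0.009 -0.051  0.018]
th 1.04 [ 11.9  -0.7 175.6] shift [ 49.3  -9.6 -16.6] rot [-0.009 -0.051  0.018]
th 1.00 [ 14.2  -0.7 174.5] shift [ 51.9  -9.5 -16.3] rot [-0.009 -0.011  0.018]
```

View pics/sidei.png

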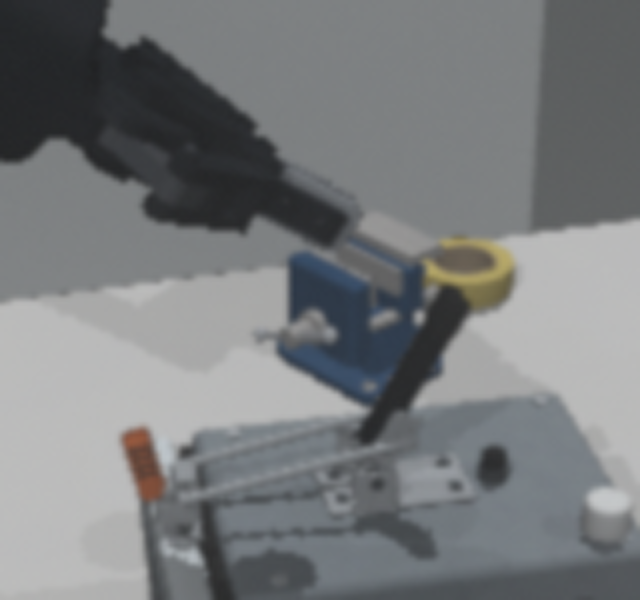

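The wrist is near singular and joint 6 is at its limit, so this is too steep. I turn back to a gentler pitch and press with the tip's back edge instead.

Run:
```python
from h import *
print(jog([-30,-0.7,225],-20))
```

```text
(array([-0.0124, -0.0109,  0.003 ]), array([-0.0212,  0.6394,  0.0122]))
```

jog_arm --series '[[[-0.003,-0.001,0],[0,0.05,0],0],[[-0.006,-0.002,0.001],[-0.003,0.12,0.002],0],[[-0.009,-0.004,0.002],[-0.006,0.22,0.004],0],[[-0.012,-0.007,0.003],[-0.01,0.34,0.006],0],[[-0.012,-0.011,0.003],[-0.015,0.46,0.009],0],[[-0.012,-0.011,0.003],[-0.021,0.58,0.012],0],[[-0.012,-0.011,0.003],[-0.021,0.639,0.012],0],[[-0.012,-0.011,0.003],[-0.021,0.639,0.012],0]]'

```text
clock: 11.7
position: [0.536, -0.0231, 0.2266]
tcp_rot: [0.819, 0.02, 0.572, -0.031]
contact_force: [-0.2, 0.1, -1.1]
finger_gap: -0.0
```

Run:
```python
from h import *
where();print(arm.get_obs()["qpos"])
```

```text
t 11.7 case [-26.9452  -1.7964 226.5628] pitch -20.15 yv [-0.0005  1.     -0.0025] F case [-0.181   0.0657 -1.1012] T [-0.0137  0.1915 -0.0187] gap -0.0
[-0.2363 -0.0945  1.9102  0.0643  0.979  -1.7601]
```

```bash
cat >> h.py <<'E'
def pl(ths,off=0,r=65,y=-0.7,e=11):
    for th in ths:
        p=-20+25*(1.04-th)/1.04;q=np.radians(p);zt=np.array([np.cos(q),0,-np.sin(q)])
        c=pad(th,off,r)-e*zt;c[1]=y
        s,ro=jog(c,p);print("th %.2f p %.1f"%(th,p),c.round(1),"shift",(s*1000).round(1),"rot",ro.round(3))
def contact(e=11):
    o=arm.get_obs();R=curR();c=toC(o["position"]+e/1000*R[:,2]);dx,dz=c[0]+15,c[2]-116
    d=np.hypot(dx,dz);print("contact pt",c.round(1),"theta",round(np.arctan2(dz,dx)-np.arcsin(7/d),3),"r",round(np.sqrt(d*d-49),1))
E
python3 - <<'E'
from h import *
pl([1.04],12);pl([1.04],3)
E
```

```text
th 1.04 p -20.0 [ -8.8  -0.7 177.9] shift [51.9  1.2  0.3] rot [0.001 0.003 0.002]
th 1.04 p -20.0 [ -1.1  -0.7 173.4] shift [58.9  1.2  6. ] rot [0.001 0.003 0.002]
```

jog_arm --series '[[[0.02,0.0005,0],[0,0,0.001],0],[[0.04,0.001,0],[0,0,0.002],0],[[0.052,0.001,0],[0,0,0.002],0],[[0.056,0.001,0.003],[0,0,0.002],0],[[0.059,0.001,0.006],[0,0,0.002],0],[[0.059,0.001,0.006],[0,0,0.002],0]]'

```text
clock: 12.3
position: [0.5625, -0.0243, 0.1738]
tcp_rot: [0.82, 0.02, 0.572, -0.03]
contact_force: [0.0, -0.1, -0.2]
finger_gap: 0.0
```

Run:
```python
from h import *
where();contact()
pl([1.03,1.0,.97,.94,.91,.88,.85])
p,d=arm.read_camera("side")
cv2.imwrite("pics/sidej.png",cv2.resize(p[110:260,190:350],None,fx=4,fy=4,interpolation=cv2.INTER_CUBIC))
```

```text
t 12.3 case [ -0.3816  -1.0575 173.804 ] pitch -20.22 yv [-0.0014  1.     -0.0011] F case [ 0.0181 -0.0991 -0.1963] T [-0.014   0.2114  0.0258] gap 0.0
contact pt [  9.9  -1.  177.6] theta 1.081 r 66.1
th 1.03 p -19.8 [  2.1  -0.7 171.6] shift [2.9 0.4 1.6] rot [0.002 0.008 0.001]
th 1.00 p -19.0 [  3.8  -0.7 170.9] shift [4.2 0.4 2.9] rot [0.002 0.021 0.001]
th 0.97 p -18.3 [  5.5  -0.7 170.1] shift [5.5 0.4 4.3] rot [0.002 0.033 0.001]
th 0.94 p -17.6 [  7.2  -0.7 169.3] shift [6.9 0.4 5.6] rot [0.002 0.046 0.001]
th 0.91 p -16.9 [  8.8  -0.7 168.4] shift [8.2 0.4 6.8] rot [0.002 0.058 0.001]
th 0.88 p -16.2 [ 10.5  -0.7 167.5] shift [9.7 0.3 8. ] rot [0.002 0.071 0.001]
th 0.85 p -15.4 [ 12.   -0.7 166.5] shift [11.1  0.3  9.1] rot [0.002 0.084 0.001]
```

View pics/sidej.png

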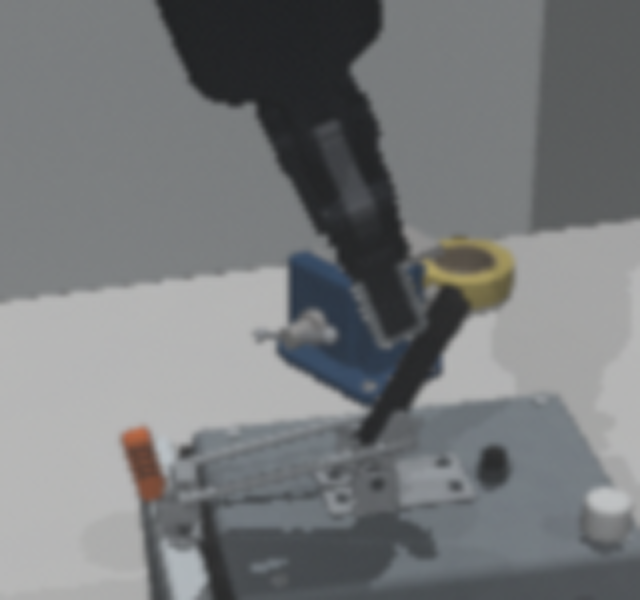

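Fingertip edge at crop (420,315), just off the lever's face. Start pressing.

jog_arm --series '[[[0.0015,0,0.0008],[0,0.004,0],0],[[0.0029,0,0.0016],[0,0.008,0],0],[[0.0042,0,0.0029],[0,0.021,0],0],[[0.0055,0,0.0043],[0,0.033,0],0],[[0.0069,0,0.0056],[0,0.046,0],0]]'

```text
clock: 12.85
position: [0.5705, -0.025, 0.17]
tcp_rot: [0.806, 0.021, 0.59, -0.03]
contact_force: [-1.5, -1.1, 3.7]
finger_gap: 0.0
```

Run:
```python
from h import *
where();contact()
pl(np.arange(.94,.56,-.04))
```

```text
t 12.85 case [  7.6203  -1.086  169.9526] pitch -17.58 yv [-0.0014  1.     -0.0012] F case [-1.4057 -1.1687  3.6956] T [0.0025 0.2581 0.0325] gap 0.0
contact pt [ 18.1  -1.1 173.3] theta 0.941 r 65.8
th 0.94 p -17.6 [  7.2  -0.7 169.3] shift [ 0.5  0.4 -0.6] rot [ 0.002 -0.     0.001]
th 0.90 p -16.6 [  9.4  -0.7 168.1] shift [2.3 0.4 1.1] rot [0.002 0.016 0.001]
th 0.86 p -15.7 [ 11.5  -0.7 166.9] shift [4.1 0.4 2.8] rot [0.002 0.033 0.001]
th 0.82 p -14.7 [ 13.6  -0.7 165.5] shift [6.  0.4 4.3] rot [0.002 0.05  0.001]
th 0.78 p -13.7 [ 15.6  -0.7 164.1] shift [8.  0.4 5.8] rot [0.002 0.067 0.001]
th 0.74 p -12.8 [ 17.6  -0.7 162.6] shift [10.   0.4  7.2] rot [0.002 0.084 0.001]
th 0.70 p -11.8 [ 19.4  -0.7 161. ] shift [12.1  0.4  8.6] rot [0.002 0.1   0.001]
th 0.66 p -10.9 [ 21.3  -0.7 159.3] shift [14.3  0.4  9.8] rot [0.002 0.117 0.001]
th 0.62 p -9.9 [ 23.   -0.7 157.6] shift [16.4  0.4 10.9] rot [0.002 0.134 0.001]
th 0.58 p -8.9 [ 24.7  -0.7 155.8] shift [18.7  0.4 12. ] rot [0.002 0.151 0.001]
```

jog_arm --series '[[[0.0023,0.0002,0.0011],[0,0.016,0],0],[[0.0041,0.0004,0.0028],[0.001,0.033,0],0],[[0.006,0.0004,0.0043],[0.001,0.05,0],0],[[0.008,0.0004,0.0058],[0.002,0.067,0],0],[[0.01,0.0004,0.0072],[0.002,0.084,0],0]]'

```text
clock: 13.35
position: [0.5814, -0.0257, 0.1632]
tcp_rot: [0.781, 0.023, 0.624, -0.03]
contact_force: [-1.0, -1.7, 4.4]
finger_gap: 0.001
```

Run:
```python
from h import *
where();contact()
pl(np.arange(.74,.40,-.03))
```

```text
t 13.35 case [ 18.4891  -0.9774 163.1581] pitch -12.78 yv [ 0.0007  1.     -0.0012] F case [-0.8983 -1.7449  4.4452] T [-0.2366  0.0383 -0.0363] gap 0.001
contact pt [ 29.2  -1.  165.6] theta 0.737 r 66.1
th 0.74 p -12.8 [ 17.6  -0.7 162.6] shift [ 0.4  0.3 -1. ] rot [-0.    -0.     0.001]
th 0.71 p -12.1 [ 19.   -0.7 161.4] shift [1.8 0.3 0.1] rot [-0.     0.013  0.001]
th 0.68 p -11.3 [ 20.4  -0.7 160.2] shift [3.3 0.3 1.2] rot [-0.     0.025  0.001]
th 0.65 p -10.6 [ 21.7  -0.7 158.9] shift [4.9 0.3 2.2] rot [-0.     0.038  0.001]
th 0.62 p -9.9 [ 23.   -0.7 157.6] shift [6.4 0.3 3.2] rot [-0.     0.05   0.001]
th 0.59 p -9.2 [ 24.3  -0.7 156.2] shift [8.  0.3 4.1] rot [-0.     0.063  0.001]
th 0.56 p -8.5 [ 25.5  -0.7 154.8] shift [9.7 0.3 5. ] rot [-0.     0.075  0.001]
th 0.53 p -7.7 [ 26.6  -0.7 153.4] shift [11.3  0.3  5.8] rot [-0.     0.088  0.001]
th 0.50 p -7.0 [ 27.8  -0.7 152. ] shift [13.   0.3  6.6] rot [-0.     0.101  0.001]
th 0.47 p -6.3 [ 28.8  -0.7 150.5] shift [14.7  0.3  7.3] rot [-0.     0.113  0.001]
th 0.44 p -5.6 [ 29.9  -0.7 149. ] shift [16.4  0.3  8. ] rot [-0.     0.126  0.001]
th 0.41 p -4.9 [ 30.9  -0.7 147.4] shift [18.1  0.3  8.6] rot [-0.     0.138  0.001]
```

jog_arm --series '[[[0.0018,0.0003,0.0001],[0,0.013,0],0],[[0.0033,0.0003,0.0012],[0,0.025,0],0],[[0.0049,0.0003,0.0022],[0,0.038,0],0],[[0.0064,0.0003,0.0032],[0,0.05,0],0],[[0.008,0.0003,0.0041],[0,0.063,0],0]]'

```text
clock: 13.85
position: [0.5883, -0.0262, 0.157]
tcp_rot: [0.761, 0.024, 0.647, -0.029]
contact_force: [-0.4, -1.9, 5.0]
finger_gap: -0.001
```

Run:
```python
from h import *
where();contact()
pl(np.arange(.59,.25,-.03))
p,d=arm.read_camera("side")
cv2.imwrite("pics/sidek.png",cv2.resize(p[150:260,190:350],None,fx=5,fy=5,interpolation=cv2.INTER_CUBIC))
```

```text
t 13.85 case [ 25.4225  -0.9903 156.9747] pitch -9.25 yv [ 0.0008  1.     -0.0018] F case [-0.215  -1.9553  5.0228] T [-0.1922 -0.1086 -0.1027] gap -0.001
contact pt [ 36.3  -1.  158.7] theta 0.59 r 66.4
th 0.59 p -9.2 [ 24.3  -0.7 156.2] shift [ 0.6  0.3 -1.3] rot [-0.001  0.001  0.002]
th 0.56 p -8.5 [ 25.5  -0.7 154.8] shift [ 2.1  0.3 -0.3] rot [-0.001  0.014  0.002]
th 0.53 p -7.7 [ 26.6  -0.7 153.4] shift [3.7 0.3 0.6] rot [-0.001  0.026  0.002]
th 0.50 p -7.0 [ 27.8  -0.7 152. ] shift [5.3 0.3 1.5] rot [-0.001  0.039  0.002]
th 0.47 p -6.3 [ 28.8  -0.7 150.5] shift [7.  0.3 2.3] rot [-0.001  0.051  0.002]
th 0.44 p -5.6 [ 29.9  -0.7 149. ] shift [8.6 0.3 3.1] rot [-0.001  0.064  0.002]
th 0.41 p -4.9 [ 30.9  -0.7 147.4] shift [10.3  0.3  3.8] rot [-0.001  0.077  0.002]
th 0.38 p -4.1 [ 31.8  -0.7 145.8] shift [12.   0.3  4.5] rot [-0.001  0.089  0.002]
th 0.35 p -3.4 [ 32.7  -0.7 144.2] shift [13.8  0.3  5.1] rot [-0.001  0.102  0.002]
th 0.32 p -2.7 [ 33.5  -0.7 142.6] shift [15.5  0.3  5.7] rot [-0.001  0.114  0.002]
th 0.29 p -2.0 [ 34.3  -0.7 140.9] shift [17.3  0.3  6.2] rot [-0.001  0.127  0.002]
th 0.26 p -1.2 [ 35.   -0.7 139.2] shift [19.1  0.3  6.6] rot [-0.001  0.14   0.002]
```

View pics/sidek.png

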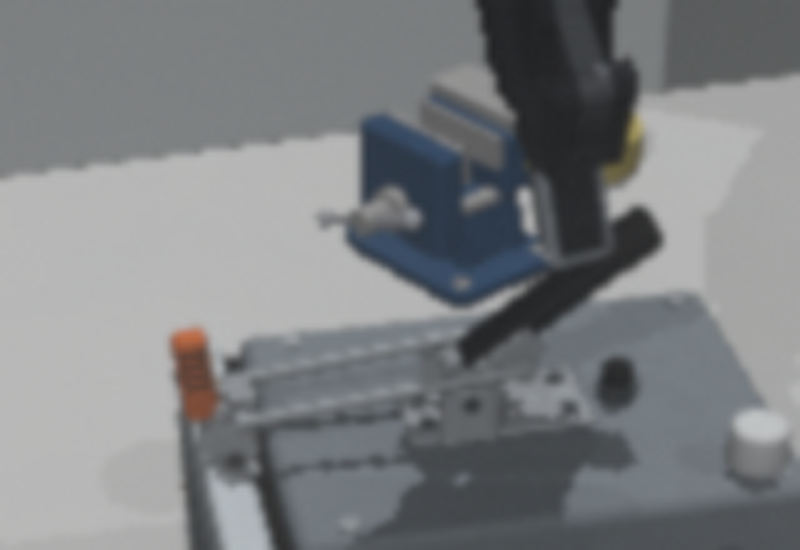

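Tab (crop (193,375)) still at the keeper and upright-er, lever half down. Continue over centre.

jog_arm --series '[[[0.0021,0.0003,-0.0003],[0,0.014,0.001],0],[[0.0037,0.0003,0.0006],[0,0.026,0.002],0],[[0.0053,0.0003,0.0015],[0,0.039,0.002],0],[[0.007,0.0003,0.0023],[0,0.051,0.002],0],[[0.0086,0.0003,0.0031],[0,0.064,0.002],0]]'

```text
clock: 14.4
position: [0.5929, -0.0261, 0.1484]
tcp_rot: [0.74, 0.025, 0.672, -0.028]
contact_force: [0.4, 0.1, 3.8]
finger_gap: -0.001
```

Run:
```python
from h import *
where();contact()
pl(np.arange(.44,.1,-.03))
```

```text
t 14.4 case [ 30.0661  -0.5993 148.3687] pitch -5.48 yv [0.0007 1.     0.0005] F case [0.4002 0.1344 3.7884] T [-0.0165 -0.1167 -0.0337] gap -0.001
contact pt [ 41.   -0.6 149.4] theta 0.43 r 64.9
th 0.44 p -5.6 [ 29.9  -0.7 149. ] shift [-0.6 -0.1 -0.1] rot [-0.001 -0.002 -0.   ]
th 0.41 p -4.9 [ 30.9  -0.7 147.4] shift [ 1.  -0.1  0.7] rot [-0.001  0.011 -0.   ]
th 0.38 p -4.1 [ 31.8  -0.7 145.8] shift [ 2.7 -0.1  1.5] rot [-0.001  0.023 -0.   ]
th 0.35 p -3.4 [ 32.7  -0.7 144.2] shift [ 4.4 -0.1  2.2] rot [-0.001  0.036 -0.   ]
th 0.32 p -2.7 [ 33.5  -0.7 142.6] shift [ 6.1 -0.1  2.9] rot [-0.001  0.049 -0.   ]
th 0.29 p -2.0 [ 34.3  -0.7 140.9] shift [ 7.8 -0.1  3.5] rot [-0.001  0.061 -0.001]
th 0.26 p -1.3 [ 35.   -0.7 139.2] shift [ 9.6 -0.1  4.1] rot [-0.001  0.074 -0.001]
th 0.23 p -0.5 [ 35.7  -0.7 137.5] shift [11.3 -0.1  4.6] rot [-0.001  0.086 -0.001]
th 0.20 p 0.2 [ 36.3  -0.7 135.8] shift [13.1 -0.1  5. ] rot [-0.001  0.099 -0.001]
th 0.17 p 0.9 [ 36.9  -0.7 134.1] shift [14.9 -0.1  5.4] rot [-0.001  0.112 -0.001]
th 0.14 p 1.6 [ 37.4  -0.7 132.3] shift [16.7 -0.1  5.8] rot [-0.001  0.124 -0.001]
th 0.11 p 2.4 [ 37.8  -0.7 130.5] shift [18.5 -0.1  6. ] rot [-0.001  0.137 -0.001]
```

jog_arm --series '[[[0.001,0,0.0007],[0,0.011,0],0],[[0.0027,0,0.0015],[0,0.023,0],0],[[0.0044,0,0.0022],[0,0.036,0],0],[[0.0061,0,0.0029],[0,0.049,0],0],[[0.0078,0,0.0035],[0,0.061,0],0],[[0.0096,0,0.0041],[0,0.074,0],0]]'

```text
clock: 15.0
position: [0.5974, -0.0263, 0.1385]
tcp_rot: [0.713, 0.027, 0.7, -0.027]
contact_force: [0.4, 0.0, 0.9]
finger_gap: 0.0
```

Run:
```python
from h import *
where();contact()
pl(np.arange(.26,-.08,-.03))
```

```text
t 15.0 case [ 34.558   -0.4607 138.5213] pitch -1.1 yv [0.0006 1.     0.0008] F case [0.375  0.0623 0.8844] T [-0.0236 -0.0447 -0.0763] gap 0.0
contact pt [ 45.6  -0.5 138.7] theta 0.251 r 64.3
th 0.26 p -1.2 [ 35.   -0.7 139.2] shift [-0.7 -0.2  0.5] rot [-0.001 -0.003 -0.001]
th 0.23 p -0.5 [ 35.7  -0.7 137.5] shift [ 1.  -0.2  1.1] rot [-0.001  0.01  -0.001]
th 0.20 p 0.2 [ 36.3  -0.7 135.8] shift [ 2.7 -0.2  1.7] rot [-0.001  0.023 -0.001]
th 0.17 p 0.9 [ 36.9  -0.7 134.1] shift [ 4.5 -0.2  2.2] rot [-0.001  0.035 -0.001]
th 0.14 p 1.6 [ 37.4  -0.7 132.3] shift [ 6.3 -0.2  2.7] rot [-0.001  0.048 -0.001]
th 0.11 p 2.4 [ 37.8  -0.7 130.5] shift [ 8.  -0.2  3.1] rot [-0.001  0.06  -0.001]
th 0.08 p 3.1 [ 38.2  -0.7 128.8] shift [ 9.8 -0.2  3.5] rot [-0.001  0.073 -0.001]
th 0.05 p 3.8 [ 38.6  -0.7 127. ] shift [11.6 -0.2  3.8] rot [-0.001  0.085 -0.001]
th 0.02 p 4.5 [ 38.9  -0.7 125.2] shift [13.4 -0.2  4.1] rot [-0.001  0.098 -0.001]
th -0.01 p 5.2 [ 39.1  -0.7 123.4] shift [15.3 -0.2  4.3] rot [-0.001  0.111 -0.001]
th -0.04 p 6.0 [ 39.3  -0.7 121.5] shift [17.1 -0.3  4.4] rot [-0.001  0.123 -0.001]
th -0.07 p 6.7 [ 39.4  -0.7 119.7] shift [18.9 -0.3  4.5] rot [-0.001  0.136 -0.001]
```

jog_arm --series '[[[0.001,0,0.0009],[0,0.01,0],0],[[0.0027,0,0.0015],[0,0.023,0],0],[[0.0045,0,0.002],[0,0.035,0],0],[[0.0063,0,0.0025],[0,0.048,0],0],[[0.008,0,0.003],[0,0.06,0],0],[[0.008,0,0.003],[0,0.06,0],0]]'

```text
clock: 15.6
position: [0.6007, -0.0266, 0.1301]
tcp_rot: [0.692, 0.027, 0.721, -0.026]
contact_force: [-1.0, -0.2, 0.1]
finger_gap: -0.003
```

Run:
```python
from h import *
where();contact()
pl([.11,.08,.06,.05,.04,.02,0,-.02,-.04])
p,d=arm.read_camera("side")
cv2.imwrite("pics/sidel.png",cv2.resize(p[150:260,190:350],None,fx=5,fy=5,interpolation=cv2.INTER_CUBIC))
```

```text
t 15.6 case [ 37.8035  -0.4602 130.1335] pitch 2.4 yv [0.0007 1.     0.0009] F case [-1.0117 -0.2415  0.1324] T [-0.0554 -0.025   0.055 ] gap -0.003
contact pt [ 48.8  -0.5 129.7] theta 0.104 r 64.9
th 0.11 p 2.4 [ 37.8  -0.7 130.5] shift [-0.4 -0.2  0. ] rot [-0.001 -0.001 -0.001]
th 0.08 p 3.1 [ 38.2  -0.7 128.8] shift [ 1.4 -0.2  0.5] rot [-0.001  0.012 -0.001]
th 0.06 p 3.6 [ 38.5  -0.7 127.6] shift [ 2.5 -0.2  0.8] rot [-0.001  0.02  -0.001]
th 0.05 p 3.8 [ 38.6  -0.7 127. ] shift [ 3.1 -0.2  0.9] rot [-0.001  0.024 -0.001]
th 0.04 p 4.0 [ 38.7  -0.7 126.4] shift [ 3.7 -0.2  1. ] rot [-0.001  0.029 -0.001]
th 0.02 p 4.5 [ 38.9  -0.7 125.2] shift [ 4.9 -0.2  1.3] rot [-0.001  0.037 -0.001]
th 0.00 p 5.0 [ 39.   -0.7 124. ] shift [ 6.1 -0.2  1.5] rot [-0.001  0.045 -0.001]
th -0.02 p 5.5 [ 39.2  -0.7 122.7] shift [ 7.3 -0.2  1.7] rot [-0.001  0.054 -0.001]
th -0.04 p 6.0 [ 39.3  -0.7 121.5] shift [ 8.5 -0.2  1.8] rot [-0.001  0.062 -0.001]
```

View pics/sidel.png

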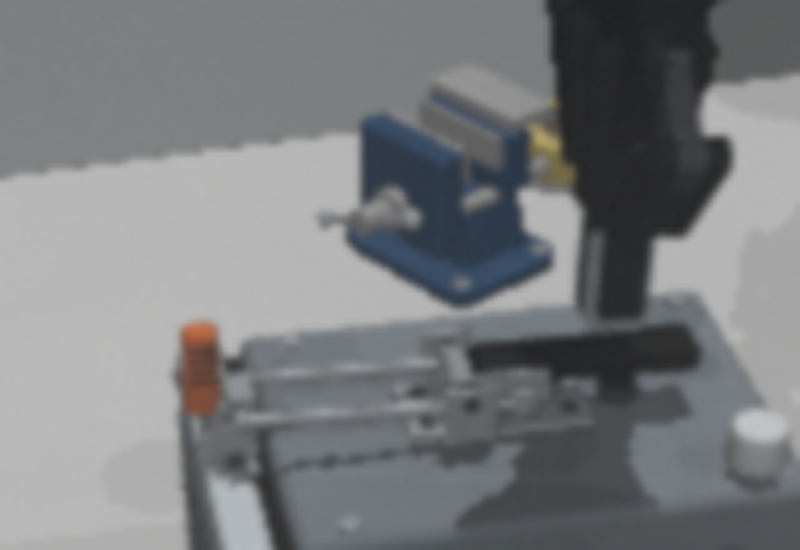

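Lever has gone home by itself (lying flat, crop (580,350)); the tab is upright at the keeper. Now I feel down to contact.

jog_arm --series '[[[0.0014,0,0.0005],[0,0.012,0],0],[[0.0025,0,0.0008],[0,0.02,0],0],[[0.0025,0,0.0008],[0,0.02,0],0]]'

```text
clock: 15.95
position: [0.6014, -0.0266, 0.1275]
tcp_rot: [0.684, 0.028, 0.728, -0.025]
contact_force: [0.8, -0.6, -0.5]
finger_gap: 0.003
```

jog_arm --series '[[[0.0006,0,0.0001],[0,0.004,0],0],[[0.0012,0,0.0002],[0,0.008,0],0],[[0.0012,0,0.0002],[0,0.008,0],0]]'

```text
clock: 16.25
position: [0.6015, -0.0267, 0.1263]
tcp_rot: [0.681, 0.028, 0.731, -0.025]
contact_force: [-0.4, 0.6, -0.6]
finger_gap: 0.002
```

jog_arm --series '[[[0.0006,0,0.0001],[0,0.004,0],0],[[0.0012,0,0.0002],[0,0.008,0],0],[[0.0012,0,0.0002],[0,0.008,0],0]]'

```text
clock: 16.55
position: [0.6017, -0.0267, 0.1249]
tcp_rot: [0.678, 0.028, 0.734, -0.025]
contact_force: [0.8, -0.1, 0.7]
finger_gap: -0.001
```

Run:
```python
from h import *
where();contact()
```

```text
t 16.55 case [ 38.7985  -0.4748 124.9241] pitch 4.49 yv [0.0006 1.     0.0009] F case [ 0.8417 -0.0223  0.6662] T [-0.0095 -0.0716 -0.0179] gap -0.001
contact pt [ 49.8  -0.5 124.1] theta 0.016 r 64.9
```

jog_arm --series '[[[0.0006,0,0],[0,0.002,0],0],[[0.0006,0,0],[0,0.002,0],0]]'

```text
clock: 16.75
position: [0.6015, -0.0266, 0.1242]
tcp_rot: [0.678, 0.028, 0.735, -0.025]
contact_force: [-0.4, -1.1, 0.3]
finger_gap: -0.001
```

jog_arm --series '[[[0.0006,0,0],[0,0.002,0],0],[[0.0006,0,0],[0,0.002,0],0]]'

```text
clock: 16.95
position: [0.6014, -0.0266, 0.1235]
tcp_rot: [0.677, 0.028, 0.735, -0.025]
contact_force: [-0.4, -0.6, 0.2]
finger_gap: -0.001
```

jog_arm --series '[[[0.0006,0,0],[0,0.002,0],0],[[0.0006,0,0],[0,0.002,0],0]]'

```text
clock: 17.15
position: [0.6013, -0.0266, 0.1228]
tcp_rot: [0.676, 0.028, 0.736, -0.025]
contact_force: [0.2, -1.0, -0.8]
finger_gap: -0.001
```

jog_arm --series '[[[0.0006,0,0.0001],[0,0,0],0],[[0.0006,0,0.0001],[0,0,0],0]]'

```text
clock: 17.35
position: [0.6014, -0.0266, 0.1221]
tcp_rot: [0.676, 0.028, 0.736, -0.025]
contact_force: [0.5, 0.1, 0.6]
finger_gap: -0.0
```

jog_arm --series '[[[0.0006,0,0.0001],[0,0,0],0],[[0.0006,0,0.0001],[0,0,0],0]]'

```text
clock: 17.55
position: [0.6015, -0.0266, 0.122]
tcp_rot: [0.676, 0.028, 0.736, -0.025]
contact_force: [-1.6, 0.4, 1.9]
finger_gap: -0.004
```

jog_arm --series '[[[0.0006,0,0.0001],[0,0,0],0],[[0.0006,0,0.0001],[0,0,0],0]]'

```text
clock: 17.75
position: [0.6015, -0.0266, 0.1219]
tcp_rot: [0.676, 0.028, 0.736, -0.025]
contact_force: [-1.7, 0.8, 5.4]
finger_gap: -0.005
```

jog_arm --series '[[[0.0009,0,0],[0,0,0],0],[[0.0009,0,0],[0,0,0],0]]'

```text
clock: 17.95
position: [0.6015, -0.0266, 0.1218]
tcp_rot: [0.676, 0.028, 0.736, -0.025]
contact_force: [-4.1, 0.4, 5.7]
finger_gap: -0.0
```

Run:
```python
from h import *
where();contact()
```

```text
t 17.95 case [ 38.6547  -0.4685 121.8368] pitch 4.86 yv [0.0005 1.     0.0008] F case [-4.0828  0.0825  5.7472] T [ 0.031   0.4455 -0.0065] gap -0.0
contact pt [ 49.6  -0.5 120.9] theta -0.032 r 64.4
```

jog_arm --series '[[[0.0012,0,-0.0004],[0,0,0],0],[[0.0012,0,-0.0004],[0,0,0],0],[[0.0012,0,-0.0004],[0,0,0],0]]'

```text
clock: 18.25
position: [0.6015, -0.0266, 0.1218]
tcp_rot: [0.676, 0.028, 0.736, -0.025]
contact_force: [-2.9, 0.0, 6.4]
finger_gap: 0.001
```

jog_arm --series '[[[0.0017,0,-0.0006],[0,0,0],0],[[0.0017,0,-0.0006],[0,0,0],0],[[0.0017,0,-0.0006],[0,0,0],0]]'

```text
clock: 18.55
position: [0.6015, -0.0267, 0.1217]
tcp_rot: [0.677, 0.028, 0.735, -0.025]
contact_force: [-2.0, 0.5, 8.4]
finger_gap: 0.005
```

Run:
```python
from h import *
where();contact()
```

```text
t 18.55 case [ 38.6411  -0.493  121.7452] pitch 4.68 yv [0.0004 1.     0.0005] F case [-1.9943  0.3667  8.4411] T [0.0968 0.4705 0.006 ] gap 0.005
contact pt [ 49.6  -0.5 120.8] theta -0.033 r 64.4
```

About 5 N per mm. Now the firm press: 2.3 mm, held a full second.

jog_arm --series '[[[0.0018,0,-0.0006],[0,0,0],0],[[0.0023,0,-0.0007],[0,0,0],0],[[0.0023,0,-0.0007],[0,0,0],0]]'

```text
clock: 18.85
position: [0.6015, -0.0266, 0.1217]
tcp_rot: [0.678, 0.028, 0.734, -0.025]
contact_force: [-3.0, 1.0, 9.5]
finger_gap: 0.0
```

jog_arm --series '[[[0.0024,0,-0.0008],[0,0,0],0],[[0.0026,0,-0.0009],[0,0,0],0],[[0.0026,0,-0.0009],[0,0,0],0],[[0.0026,0,-0.0009],[0,0,0],0],[[0.0026,0,-0.0009],[0,0,0],0],[[0.0026,0,-0.0009],[0,0,0],0],[[0.0026,0,-0.0009],[0,0,0],0],[[0.0026,0,-0.0009],[0,0,0],0],[[0.0026,0,-0.0009],[0,0,0],0],[[0.0026,0,-0.0009],[0,0,0],0]]'

```text
clock: 19.85
position: [0.6015, -0.0267, 0.1217]
tcp_rot: [0.679, 0.027, 0.733, -0.025]
contact_force: [-3.7, 1.4, 11.4]
finger_gap: 0.004
```

Run:
```python
from h import *
where();contact()
```

```text
t 19.85 case [ 38.6554  -0.4934 121.6606] pitch 4.39 yv [0.0002 1.     0.0001] F case [-3.746   1.0853 11.4421] T [0.1191 0.5979 0.0164] gap 0.004
contact pt [ 49.6  -0.5 120.8] theta -0.034 r 64.4
```

About 11 N held for 0.9 s. Retract and inspect.

jog_arm --series '[[[-0.003,0,0],[0,0,0],0],[[-0.01,0,0],[0,0,0],0],[[-0.03,0,0],[0,0,0],0],[[-0.06,0,0],[0,0,0],0],[[-0.1,0,-0.02],[0,0,0],0],[[-0.12,0.03,-0.06],[0,0,0],0],[[-0.12,0.06,-0.1],[0,0,0],0],[[-0.12,0.1,-0.14],[0,0,0],0],[[-0.12,0.14,-0.16],[0,0,0],0],[[-0.12,0.18,-0.18],[0,0,0],0]]'

```text
clock: 20.85
position: [0.4438, 0.1667, 0.2553]
tcp_rot: [0.679, 0.028, 0.733, -0.026]
contact_force: [1.0, -0.1, -0.5]
finger_gap: -0.001
```

jog_arm --series '[[[0,0.05,0],[0,0,0],0],[[0,0.09,0],[0,0,0],0],[[0,0.12,0],[0,0,0],0],[[0,0.12,0],[0,0,0],0]]'

```text
clock: 21.25
position: [0.4525, 0.2897, 0.2551]
tcp_rot: [0.679, 0.027, 0.733, -0.024]
contact_force: [0.3, -1.3, -0.1]
finger_gap: -0.001
```

Run:
```python
from h import *
where()
for n in("side","top"):
    p,d=arm.read_camera(n);np.save(f"pics/{n}m.npy",d);cv2.imwrite(f"pics/{n}mf.png",p)
    a=p[150:300,190:350] if n=="side" else p[150:270,235:385]
    cv2.imwrite(f"pics/{n}m.png",cv2.resize(a,None,fx=4,fy=4,interpolation=cv2.INTER_CUBIC))
P=toC(pts("top",np.load("pics/topm.npy")));P0=toC(pts("top",np.load("pics/top0.npy")))
img=cv2.imread("pics/topmf.png")
m=(img.max(2)<60)&(abs(P[...,1])<9)&(P[...,0]>5)&(P[...,0]<68)&(P[...,2]>108)&(P[...,2]<140)
Q=P[m];a=np.polyfit(Q[:,0],Q[:,2],1);print("lever pts",len(Q),"slope",np.arctan(a[0]),"z at 50",np.polyval(a,50))
def edge(P,lo):
    xs=[]
    for y in range(-50,51,4):
        if abs(y)<18: continue
        k=(abs(P[...,1]-y)<2.5)&(P[...,0]<-70)&(P[...,0]>-115)&(P[...,2]>88)&(P[...,2]<104)
        if k.sum():xs.append(P[...,0][k].min())
    return np.median(xs)
print("lid front edge x before/after",edge(P0,0),edge(P,0))
h0=cv2.imread("pics/top0.png").astype(int);h1=img.astype(int)
def blob(h,box,f):
    x0,y0,x1,y1=box;s=h[y0:y1,x0:x1];b,g,r=s[...,0],s[...,1],s[...,2];v,u=np.nonzero(f(b,g,r));return len(u),(u.mean()+x0).round(2),(v.mean()+y0).round(2)
for nm,box,f in(("spool",(235,215,270,255),lambda b,g,r:(b>g*1.4)&(b>60)),("block",(340,185,385,215),lambda b,g,r:(r>b*1.35)),("cap",(322,160,345,182),lambda b,g,r:(r>170))):
    print(nm,blob(h0,box,f),blob(h1,box,f))
```

```text
t 21.25 case [-133.5376  303.871   255.0719] pitch 4.34 yv [-0.0032  1.      0.0018] F case [ 0.393  -1.2534 -0.0978] T [-0.0353 -0.0552  0.0115] gap -0.001
lever pts 264 slope -0.017163649943714807 z at 50 120.47279737811898
lid front edge x before/after -102.89111187828627 -100.6599318757867
spool (358, np.float64(251.39), np.float64(233.73)) (358, np.float64(251.39), np.float64(233.73))
block (373, np.float64(360.46), np.float64(201.02)) (374, np.float64(360.42), np.float64(201.01))
cap (0, np.float64(nan), np.float64(nan)) (18, np.float64(338.17), np.float64(164.39))<stdin>:21: RuntimeWarning: Mean of empty slice.
  ret = ret.dtype.type(ret / rcount)
```

View pics/sidem.png

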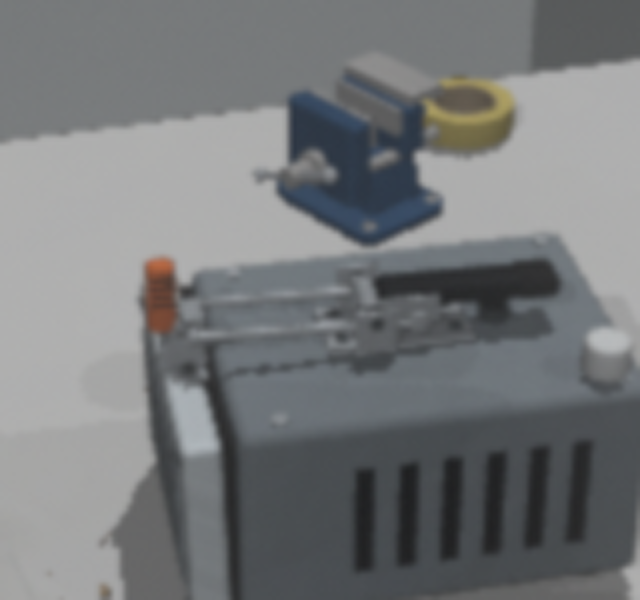

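View pics/topm.png

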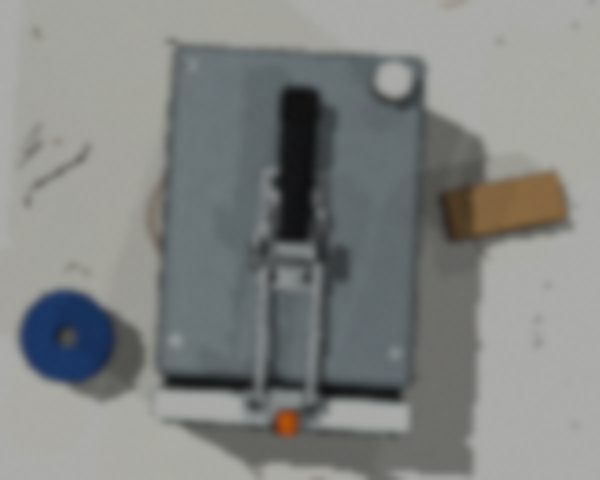

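Side: lever flat on its rest, tab upright at the keeper (crop (160,295)), cap in place. Top: loop taut on the keeper, lever straight back, spool and block where they were. The lid shift from depth is coarse, so I check it and the cap at subpixel level.

Run:
```python
from h import *
A=cv2.imread("pics/top0.png",0).astype(np.float32);B=cv2.imread("pics/topmf.png",0).astype(np.float32)
# lid front strips left/right of keeper (world x = image row); sub-pixel shift by phase correlation
for nm,(x0,y0,x1,y1) in dict(lidL=(277,244,296,262),lidR=(321,244,336,266),caseback=(280,155,325,172),cap=(324,160,346,182)).items():
    a=A[y0:y1,x0:x1];b=B[y0:y1,x0:x1]
    print(nm,"phase",cv2.phaseCorrelate(a,b,cv2.createHanningWindow(a.shape[::-1],cv2.CV_32F)))
# edge of lid front per column: half-level crossing
def edge(I,c):
    col=I[240:268,c];g=np.gradient(col);k=np.argmin(g[8:])+8;w=slice(k-2,k+3);gg=-np.minimum(g[w],0);return 240+(np.arange(k-2,k+3)*gg).sum()/gg.sum()
for cols in(range(280,294),range(322,333)):
    ea=np.array([edge(A,c) for c in cols]);eb=np.array([edge(B,c) for c in cols])
    print("front edge rows",np.median(ea),np.median(eb))
r=onz("top",[[300,254],[300,255]],.097);print("mm/row",(r[0]-r[1])*1000)
```

```text
lidL phase ((-0.003725243671784284, -1.0544949432344097), 0.7992409368356069)
lidR phase ((0.27038836258067533, -1.0666992877390111), 1.0864845308992597)
caseback phase ((0.5277475017600146, 0.03759503784625018), 0.8014557117297325)
cap phase ((0.0668781510785923, -0.21918803369085538), 0.9162931086288558)
front edge rows 255.72825144140006 254.55570705103236
front edge rows 257.8515625 256.9640287769784
mm/row [ 1.9911 -0.0521  0.    ]
```

Run:
```python
from h import *
A=cv2.imread("pics/top0.png",0);B=cv2.imread("pics/topmf.png",0)
for I in(A,B):
    s=I[160:182,322:346].astype(float);w=np.clip(s-125,0,None);v,u=np.mgrid[160:182,322:346];print("cap",(w*u).sum()/w.sum(),(w*v).sum()/w.sum())
A=cv2.imread("pics/side0.png",0);B=cv2.imread("pics/sidemf.png",0)
for I in(A,B):
    s=I[225:250,330:355].astype(float);w=np.clip(s-140,0,None);v,u=np.mgrid[225:250,330:355];print("cap side",(w*u).sum()/w.sum(),(w*v).sum()/w.sum())
# lid front-top edge in side view, rows below the latch: brightness rise on the left
a=A[252:262,225:255].astype(np.float32);b=B[252:262,225:255].astype(np.float32)
print("lid side shift px",cv2.phaseCorrelate(a,b))
X=toW([-98,-40,97]);d=(proj("side",toW([-96,-40,97]))-proj("side",X))/2;print("px per mm",d)
where()
arm.close_job()
```

```text
cap 336.88204379562046 165.8424817518248
cap 336.80845312691974 165.91510013515173
cap side 347.43955064194006 232.66940085592012
cap side 347.44048 232.7248
lid side shift px ((1.2906469937924765, 0.13106604707881875), 0.5571298678716023)
px per mm [[ 0.6313 -0.0789]]
t 21.35 case [-133.1737  300.7819  254.8839] pitch 4.38 yv [-0.0001  1.     -0.0005] F case [-0.5589  0.1187  1.0768] T [-0.0288 -0.0514 -0.015 ] gap 0.003
the job is handed in; nothing more can be done
```

The latch is closed and the job is handed in at about 21.4 s. The one thin margin is lid tightness, which I read as just inside the limit.

**What I did:** I gripped the orange tab and lowered the cross bar onto the keeper's ledge in front of the lip. I then drew it back against the post. A lift test met about 10.5 N of resistance, so the bar was under the lip. After letting go, I pressed the lever down over centre, with readings of about 5 N or less. It snapped home by itself, and I bedded it at about 11 N for roughly a second.

**Last checks:**
- **Lever:** It is flat on its rest. The pressing contact gave about -0.03 rad and the depth image about -0.02; both are within the stated home range.
- **Lid:** It moved in by about 2 mm at its top edge in both cameras, or about 0.024 rad. From the stated 0.05 start, that leaves about 0.026, under the 0.03 limit. The uncertainty is about ±0.007, so this does not settle it. The kinematics suggested about 0.021.
- **Cap, spool and block:** All matched their starting positions within 0.1 pixel. A cruder check on the cap read 0.2 pixel, which I put down to shadow.
- **Robot:** It is clear of everything and touching nothing.

**One slip:** I first tried too steep a tool angle over the lever. The wrist came near singular and joint 6 read -2.8214 against its stated limit of -2.82. I backed out at once, with nothing touched.

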